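# Consolidate the graphite electrode trays

## Robot

A 6-joint arm with a two-finger parallel gripper is mounted at the origin on the work surface. World frame = base frame: x ahead of the robot, y to its left, z up, the work surface at z = 0. Lengths are in mm, angles in rad, forces in N, time in s.
With the tool pointing down it reaches from about 350 to 775 mm from the base axis. Payload 7.3 kg.
Tool frame: the origin (TCP) lies between the finger pads; the fingertips stand 22 mm ahead of it and the grasp point (between the pads) lies 3 mm ahead of it; z points along the fingers, x is the direction in which the jaws open and shut, and the axes are right-handed (so a half turn about z gives the same grasp; the last joint's range is limited). The gripper opens to 92 mm and grips with 3 to 60 N. Pads are 19 mm wide; open, the fingers measure 130 mm over their backs; the gripper's body (75 mm by 190 mm) begins 47 mm behind the grasp point.
Start: joints at [-0.146, 0.342, 1.524, -0, 1.275, -0.146], TCP at [525.017, 0.02, 248.741] pointing down, gripper open.
Joint ranges: [-2.53, 2.53], [-0.77, 2.02], [0.04, 2.7], [-1, 4.14], [0.28, 2.66], [-3.11, 3.11]. Speed limits (rad/s): [2.57, 2.57, 3.14, 3.14, 3.14, 3.14].

## Interface

Orientations are given as [roll, pitch, yaw] about the fixed x, y, z axes, in that order (R = Rz(yaw) Ry(pitch) Rx(roll)).
In Python, from plant import * gives the robot as it stands. The module is installed in compiled form; this text tells all that it offers.
- The arm moves only by the shell command python3 -m handwheel 'ROWS' [OPENING]. ROWS is a JSON object of lists of equal length, an entry for each row: "translation": the shift along the world's x, y, z in units of 15 cm (1.0 is 15 cm), a list of three; "twist": the turn about the world's z in units of 90 degrees (1.0 is 90 degrees). In form: {"translation": [[tx, ty, tz], ...], "twist": [twist, ...]}. A call has exactly 8 rows; each row shifts and turns the pose as measured when the row begins; what a row does not reach is not made up. A row lasts 1/8 s, in which the tool goes at most 62.5 mm and 10.7 degrees, less where a joint would pass 70% of its speed; a pose out of reach is approached as far as the arm can. A call with a number of a shift or a turn outside -1 to 1 is refused whole. A call with a gripper value outside its range is refused whole. OPENING is the closure in counts, from 0 (fully open) to 255 (shut), set as the call begins (- or left out, the last holds). The fingers move at their own pace and stop on an object; the grip force is fixed at half the most. Time passes only in rows, so rows that do not move let the fingers close, or fill a call up. It gives the time, the measured TCP pose, the force and the opening at its end, in the units of the state.
- get_obs(): the state, without advancing time (a new reading comes with each control period).
- capture(name): name is "scene" or "side" or "wrist"; returns a dict with "img" (400x640x3 uint8, red, green, blue), "vertical_fov" (degrees; the focal length in pixels is half the picture's height over the tangent of half this angle, whatever the lens; pixels are square), "cx", "cy" (the principal point, pixels), "distortion" ([k1, k2, p1, p2, k3] as OpenCV has them; the pictures are not rectified), "world_from_camera" (4x4, takes a point from camera to world coordinates). Camera axes: x right, y up, looking along -z (the intrinsics and any distortion apply to the point x, -y, -z); pixel columns grow to the right and rows downward; lengths in mm; the calibration is good to about 2 mm. A picture is of the moment at which its call begins. There is no depth.
- close_job(): hands the job in, once; it reports no verdict.
Trained networks look in the newest picture that a camera, given by its name, has taken for a name from the list of things; names that differ only in an ending like _2 or _b are one class to them, and where a whole thing is asked for, a point or a joint stands for the part that bears it (a point fixed in the world has none). Each returns a list of dicts, best first, with "score" (0 to 1); they miss things now and then, are a little off and sometimes report something else, mostly with a low value. They report only what shows in the picture. A call takes as long as a camera call. They do not tell look-alikes from the thing itself.
- search_frame(camera, label): "position" ([x, y, z] in mm, in the coordinates of the camera as it stood for that picture, good to about 4 mm: the middle of the surface that is visible of it).
- spot_point(camera, label): "position" ([x, y, z] in mm, in the coordinates of the camera as it stood for that picture, good to about 4 mm: a listed point, or the origin of a listed thing).
The state is a dict: "time": time; "joint_positions": joint angles; "dq": joint speeds; "tau": joint torques, N m; "tool_pos": TCP position; "tcp_rot": TCP orientation; "contact_force": force on the tool from outside, world axes, zero at the start; "moment": the same for the moment, N m; "grip_width": finger opening in mm.
Only numpy, scipy, OpenCV 4.12 (cv2) and the standard library are available. Lean on these libraries where they do the work, as an engineer would, in place of code of your own. Each camera call takes 0.05 s, during which the arm holds its last target.

## Task

Two electrodes are left in the tray on the sloping stand: move them one each into the vacant pockets of the two part-filled trays lying flat on the bench, standing upright on the pocket floors, and set the emptied tray squarely on top of the stack of empty trays, lined up with it lengthwise. Graphite is brittle: grip an electrode lightly, never with more than 40 N per finger, set it down gently, let neither it nor the tray drop, and never knock or press an electrode against a tray or another electrode with more than 50 N. Leave the other electrodes in their pockets, the flat trays and the stack where they are, and do not disturb the bottle, brush, vee block or nozzle.

Things in the scene. Friction and masses are not known exactly. Their poses are not given: they have to be found in the camera images.
- elec1: a brittle dark-grey graphite electrode: square shank 26 x 26 mm, 54 mm high, with a thin rib 20 x 5 x 12 mm centred on its top (66 mm in all), about 70 g. Origin: centre of its underside; z up its length, x along the rib. At the start it stands in the lowest pocket of the tray on the stand, leaning 25 degrees with it (axes parallel to the tray's), against the pocket's lower wall. To be moved.
- elec2: a brittle dark-grey graphite electrode: square shank 26 x 26 mm, 54 mm high, with a thin rib 20 x 5 x 12 mm centred on its top (66 mm in all), about 70 g. Origin: centre of its underside; z up its length, x along the rib. At the start it stands in the highest pocket of the tray on the stand, leaning 25 degrees with it (axes parallel to the tray's), against the pocket's lower wall. To be moved.
- elec3: a brittle dark-grey graphite electrode: square shank 26 x 26 mm, 54 mm high, with a thin rib 20 x 5 x 12 mm centred on its top (66 mm in all), about 70 g. Origin: centre of its underside; z up its length, x along the rib. Already upright in a pocket of tray_a, squared to it; stays there.
- elec4: a brittle dark-grey graphite electrode: square shank 26 x 26 mm, 54 mm high, with a thin rib 20 x 5 x 12 mm centred on its top (66 mm in all), about 70 g. Origin: centre of its underside; z up its length, x along the rib. Already upright in a pocket of tray_a, squared to it; stays there.
- elec5: a brittle dark-grey graphite electrode: square shank 26 x 26 mm, 54 mm high, with a thin rib 20 x 5 x 12 mm centred on its top (66 mm in all), about 70 g. Origin: centre of its underside; z up its length, x along the rib. Already upright in a pocket of tray_b, squared to it; stays there.
- elec6: a brittle dark-grey graphite electrode: square shank 26 x 26 mm, 54 mm high, with a thin rib 20 x 5 x 12 mm centred on its top (66 mm in all), about 70 g. Origin: centre of its underside; z up its length, x along the rib. Already upright in a pocket of tray_b, squared to it; stays there.
- tray_a: a grey plastic tray 150 x 64 mm, 28 mm high, floor 4 mm thick, with three square pockets 38 x 38 mm, 24 mm deep, in a row along its length, centres at x = -46, 0 and +46 mm, y = 0. Origin: centre of its underside; x along its length, z up out of the pockets. Lies flat and loose on the bench, about 0.5 kg; two of its pockets hold electrodes, the third (which one varies) is vacant.
- slip_a: a white paper disc, 22 mm across and paper-thin, on the floor of the vacant pocket of tray_a; origin: its centre, 4 mm above the bench. The electrode is stood on it.
- tray_b: a grey plastic tray 150 x 64 mm, 28 mm high, floor 4 mm thick, with three square pockets 38 x 38 mm, 24 mm deep, in a row along its length, centres at x = -46, 0 and +46 mm, y = 0. Origin: centre of its underside; x along its length, z up out of the pockets. Lies flat and loose on the bench, about 0.5 kg; two of its pockets hold electrodes, the third (which one varies) is vacant.
- slip_b: a white paper disc, 22 mm across and paper-thin, on the floor of the vacant pocket of tray_b; origin: its centre, 4 mm above the bench. The electrode is stood on it.
- donor: the part-filled tray to be emptied: same shape, size, pockets and axes as tray_a, about 160 g, loose on the sloping stand, so it leans 25 degrees about its own y axis, its +x end higher and farther from the robot. Electrodes in its two end pockets, the middle one empty. Its long sides are free: it can be gripped across its 64 mm width.
- stand: the fixed sloping stand, steel and aluminium: a 166 x 50 mm plate (narrower than the tray) sloping 25 degrees, rising toward +x, with a lip at its low end reaching 12 mm above the plate. Origin: centre of its foot on the bench; the tray's underside centre rests 62 mm above it. Nothing above it.
- stack: a stack of two empty trays of the same kind, 150 x 64 mm and 56 mm high in all, about 0.6 kg, standing loose on the bench. Origin: centre of its underside; x along its length. The emptied tray goes on top.
- nozzle: bystander and obstacle: a fixed upright flushing nozzle, steel post 14 mm thick on a 56 mm round foot, bent tip at the top reaching 56 mm toward -x, 231 mm high. Origin: centre of its foot.
- bottle: bystander: a white squeeze bottle 48 mm across, 140 mm high, standing. Origin: centre of its underside.
- brush: bystander: a small hand brush lying on the bench, under 30 mm high. Origin: middle of its underside; x along it.
- vblock: bystander: a steel vee block 50 x 40 x 30 mm. Origin: centre of its underside.
Mind the look-alikes: they are no part of the job. Leave any blue or green look-alike of the donor alone.

How it is judged:
By the outcome, as a careful person would: the job done as asked, in the order asked, and still so for the second after the job is handed in, with the robot touching nothing.
It also fails if it takes over 72 s, if anything falls off the work surface, if the arm or the gripper's body presses on something with over 40 N, if the wrist force passes 120 N, or if a joint passes its speed limit or range.

## Working session

There is one attempt and no reset: what is moved stays moved. The work goes in short steps, Python scripts to look and compute and a shell command to move; the robot and the scene stay as the last step left them, time stands still between calls to the robot, and variables do not carry over. Pictures are saved under pics/ and viewed, and the job is handed in when it is done.

```bash
mkdir -p pics; cat > h.py <<'E'
from plant import *
import numpy as np, cv2
def snap(n,f):
    c=capture(n); cv2.imwrite('pics/'+f,cv2.cvtColor(c['img'],cv2.COLOR_RGB2BGR)); return c
def K(c):
    f=200/np.tan(np.radians(c['vertical_fov'])/2)
    return np.array([[f,0,c['cx']],[0,f,c['cy']],[0,0,1.]]),np.array(c['distortion'],float)
def proj(c,P):
    k,d=K(c);T=np.linalg.inv(np.array(c['world_from_camera']));P=np.asarray(P,float).reshape(-1,3)
    q=P@T[:3,:3].T+T[:3,3]; q=q*[1,-1,-1]
    return cv2.projectPoints(q,np.zeros(3),np.zeros(3),k,d)[0].reshape(-1,2)
def ray(c,uv,z):
    k,d=K(c);T=np.array(c['world_from_camera'])
    n=cv2.undistortPoints(np.asarray(uv,float).reshape(-1,1,2),k,d).reshape(-1,2)
    v=np.c_[n[:,0],-n[:,1],-np.ones(len(n))]@T[:3,:3].T
    s=(z-T[2,3])/v[:,2]; return T[:3,3]+v*s[:,None]
def towrd(c,p): T=np.array(c['world_from_camera']); return T[:3,:3]@np.array(p)+T[:3,3]
E
python3 - <<'E'
from h import *
np.set_printoptions(precision=2,suppress=True)
o=get_obs();print({k:np.round(v,3) for k,v in o.items()})
for n in ['scene','side','wrist']:
    c=snap(n,n+'0.png');print(n,c['vertical_fov'],c['cx'],c['cy'],c['distortion']);print(np.array(c['world_from_camera']))
    for l in (['donor','tray_a','stack','stand','elec1','slip_a','nozzle','bottle','brush','vblock']):
        try: print(l,[(np.round(towrd(c,r['position'])).tolist(),round(r['score'],2)) for r in spot_point(n,l)][:8])
        except Exception as e: print(l,e)
E
```

```text
{'time': np.float64(0.0), 'joint_positions': array([-0.15,  0.34,  1.52, -0.  ,  1.27, -0.15]), 'dq': array([-0., -0., -0., -0., -0.,  0.]), 'tau': array([  0.  , -43.12, -24.42,   0.07,   0.06,  -0.  ]), 'tool_pos': array([524.64,   0.09, 248.04]), 'tcp_rot': array([-3.14,  0.  ,  0.  ]), 'contact_force': array([-0.04, -0.61,  0.08]), 'moment': array([-0.03, -0.03, -0.01]), 'grip_width': np.float64(92.165)}
scene 42.56363235764666 317.3919670982735 197.52804039080604 [-0.05  0.    0.    0.    0.  ]
[[   0.58   -0.46    0.67 1415.01]
 [   0.81    0.35   -0.46 -639.52]
 [  -0.02    0.81    0.58  813.59]
 [   0.      0.      0.      1.  ]]
donor [([393.0, -174.0, 2.0], 0.9), ([590.0, -114.0, 62.0], 0.65), ([622.0, 145.0, 5.0], 0.49)]
tray_a [([579.0, 136.0, 4.0], 0.95), ([499.0, -324.0, -1.0], 0.81)]
stack [([521.0, 327.0, 0.0], 0.75)]
stand [([597.0, -119.0, 1.0], 0.85), ([625.0, -119.0, 81.0], 0.52)]
elec1 [([626.0, -117.0, 82.0], 0.78), ([501.0, -321.0, 6.0], 0.61), ([547.0, -103.0, 46.0], 0.57), ([546.0, -325.0, -0.0], 0.53), ([578.0, 133.0, 2.0], 0.5), ([621.0, 146.0, 3.0], 0.39)]
[... 1063 characters left out ...]
2)]
vblock []
wrist 61.53135106170235 316.61997523724494 203.58580387422376 [-0.04  0.    0.    0.    0.  ]
[[  1.     0.     0.   524.55]
 [ -0.     0.96   0.27  74.56]
 [  0.    -0.27   0.96 384.55]
 [  0.     0.     0.     1.  ]]
donor [([388.0, -175.0, 2.0], 0.78), ([593.0, -115.0, 59.0], 0.71)]
tray_a [([580.0, 134.0, -2.0], 0.94), ([535.0, 122.0, 8.0], 0.75)]
stack []
stand [([598.0, -114.0, 1.0], 0.68)]
elec1 [([546.0, -105.0, 45.0], 0.86), ([580.0, 132.0, 2.0], 0.82), ([627.0, -123.0, 83.0], 0.72), ([624.0, 146.0, 6.0], 0.64)]
slip_a [([597.0, -113.0, 62.0], 0.61), ([536.0, 121.0, 7.0], 0.54)]
nozzle [([777.0, -6.0, -0.0], 0.98)]
bottle []
brush []
vblock [([444.0, -9.0, 0.0], 0.91)]
```

View pics/scene0.png

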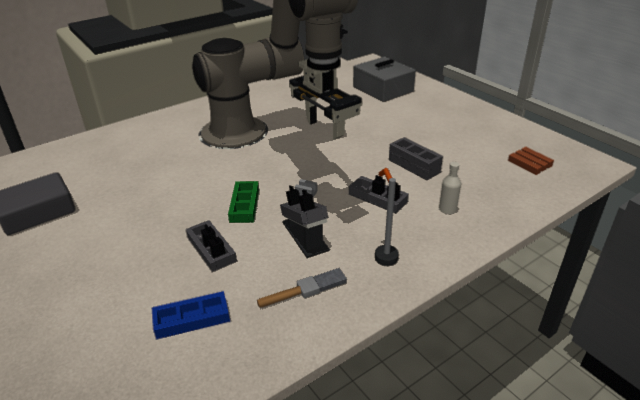

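View pics/side0.png

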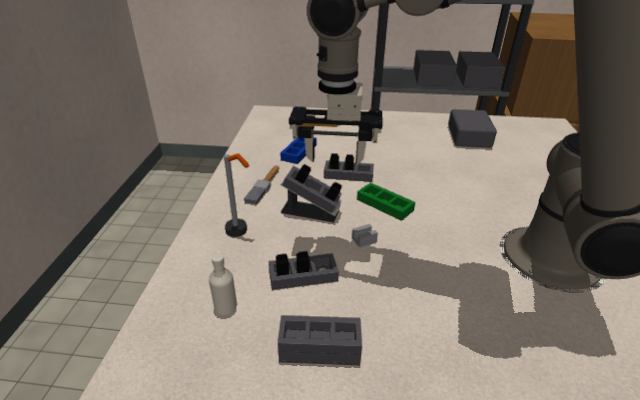

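View pics/wrist0.png

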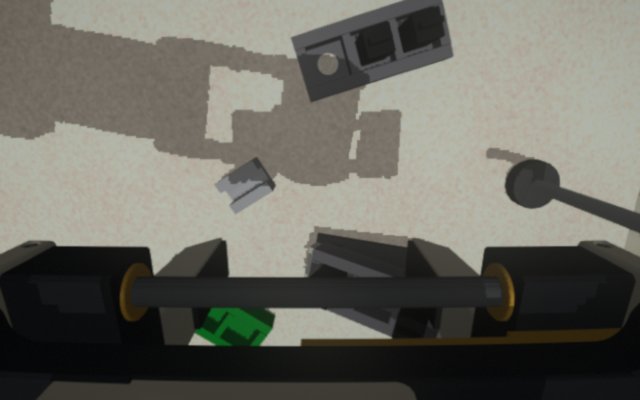

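```bash
python3 -m handwheel '{"translation": [[-0.05,-0.1,0],[-0.05,-0.1,0],[-0.05,-0.1,0],[-0.05,-0.1,0],[-0.05,-0.1,0],[-0.05,-0.1,0],[-0.05,-0.1,0],[-0.05,-0.1,0]], "twist": [-0.118,-0.118,-0.118,-0.118,-0.118,-0.118,-0.118,-0.118]}' 0
```

```text
time: 2.65
tool_pos: [463.4, -122.5, 248.9]
tcp_rot: [-3.141, -0.001, -1.504]
contact_force: [0.6, 0.7, 1.2]
grip_width: 91.9
```

```bash
python3 - <<'E'
from h import *
np.set_printoptions(precision=2,suppress=True)
o=get_obs();print({k:np.round(v,3) for k,v in o.items()})
c=snap('wrist','wrist1.png');print(np.array(c['world_from_camera']))
for l in (['donor','elec1','stand']): print(l,[(np.round(towrd(c,r['position'])).tolist(),round(r['score'],2)) for r in spot_point('wrist',l)][:8])
E
```

```text
{'time': np.float64(2.65), 'joint_positions': array([-0.42,  0.26,  1.64, -0.  ,  1.24,  1.09]), 'dq': array([-0.29, -0.06,  0.07, -0.  , -0.02,  1.2 ]), 'tau': array([  1.58, -38.18, -24.24,   0.07,  -0.  ,  -1.6 ]), 'tool_pos': array([ 463.45, -122.55,  248.85]), 'tcp_rot': array([-3.14, -0.  , -1.5 ]), 'contact_force': array([0.56, 0.67, 1.2 ]), 'moment': array([ 0.08,  0.11, -0.  ]), 'grip_width': np.float64(91.919)}
[[   0.07    0.96    0.27  536.29]
 [  -1.      0.06    0.02 -116.57]
 [   0.     -0.27    0.96  384.71]
 [   0.      0.      0.      1.  ]]
donor [([595.0, -113.0, 60.0], 0.98), ([389.0, -172.0, 3.0], 0.95), ([676.0, -452.0, 3.0], 0.94)]
elec1 [([546.0, -106.0, 46.0], 0.91), ([624.0, 142.0, 1.0], 0.88), ([499.0, -324.0, 5.0], 0.83), ([581.0, 134.0, 5.0], 0.81), ([549.0, -317.0, 6.0], 0.69)]
stand [([445.0, -11.0, -2.0], 0.5)]
```

View pics/wrist1.png

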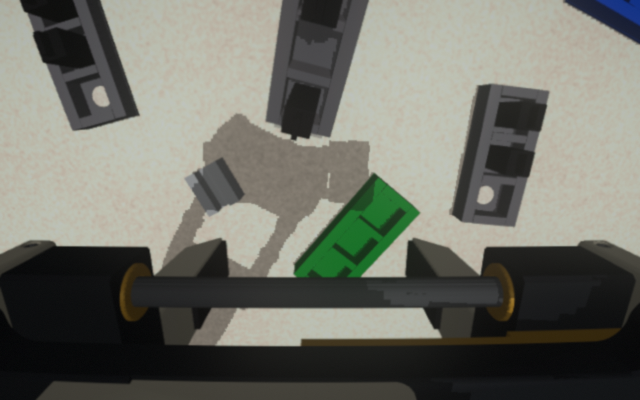

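```bash
cat > fit.py <<'E'
from h import *
from scipy.optimize import minimize
def rect(x0,x1,y0,y1,z): return [((x0,y0,z),(x1,y0,z)),((x1,y0,z),(x1,y1,z)),((x1,y1,z),(x0,y1,z)),((x0,y1,z),(x0,y0,z))]
TRAY=rect(-75,75,-32,32,28)
for cx in(-46,0,46): TRAY+=rect(cx-19,cx+19,-19,19,28)
def segs(S,n=40):
    t=np.linspace(0,1,n)[:,None]; return [np.array(a)*(1-t)+np.array(b)*t for a,b in S]
def pose(p,z0=0,tilt=0):
    x,y,w=p[:3]; c,s=np.cos(w),np.sin(w); a=np.radians(tilt)
    R=np.array([[c,-s,0],[s,c,0],[0,0,1]])@np.array([[np.cos(a),0,-np.sin(a)],[0,1,0],[np.sin(a),0,np.cos(a)]])
    return R,np.array([x,y,z0])
def grad(c,s=1.2):
    g=cv2.GaussianBlur(cv2.cvtColor(c['img'],cv2.COLOR_RGB2GRAY).astype(np.float32),(0,0),s)
    return cv2.Sobel(g,cv2.CV_32F,1,0)/8,cv2.Sobel(g,cv2.CV_32F,0,1)/8
def score(c,G,p,z0,tilt,S):
    R,t=pose(p,z0,tilt); tot=0;n=0
    for P in segs(S):
        uv=proj(c,P@R.T+t).astype(np.float32); d=uv[-1]-uv[0]; nn=np.array([-d[1],d[0]])/(np.hypot(*d)+1e-9)
        gx=cv2.remap(G[0],uv[:,:1],uv[:,1:],cv2.INTER_LINEAR)[:,0];gy=cv2.remap(G[1],uv[:,:1],uv[:,1:],cv2.INTER_LINEAR)[:,0]
        v=np.abs(gx*nn[0]+gy*nn[1]); v=np.minimum(v,12)
        tot+=v.sum();n+=len(v)
    return tot/n
def fit(cs,p0,z0=0,tilt=0,S=TRAY):
    Gs=[(grad(c,2.5),grad(c,1.)) for c in cs]; best=None
    for lev in (0,1):
        f=lambda q:-sum(score(c,g[lev],[q[0],q[1],q[2]/60],z0,tilt,S) for c,g in zip(cs,Gs))
        starts=[[p0[0]+dx,p0[1]+dy,(p0[2]+dw)*60] for dx in(-4,4) for dy in(-4,4) for dw in(-.06,.06)] if lev==0 else [best.x]
        rs=[minimize(f,s,method='Nelder-Mead',options=dict(initial_simplex=np.array([s]+[[s[j]+(3 if j==i else 0) for j in range(3)] for i in range(3)]),xatol=.05,fatol=.005)) for s in starts]
        best=min(rs,key=lambda r:r.fun)
    return best.x[0],best.x[1],best.x[2]/60,-best.fun/len(cs)
def draw(c,ps,f,S=TRAY,sc=1):
    im=cv2.cvtColor(c['img'],cv2.COLOR_RGB2BGR).copy()
    for p,z0,t in ps:
        R,T=pose(p,z0,t)
        for P in segs(S,12):
            cv2.polylines(im,[np.round(proj(c,P@R.T+T)*8).astype(np.int32)],False,(0,255,255),1,cv2.LINE_AA,3)
    cv2.imwrite('pics/'+f,im)
E
python3 - <<'E'
from fit import *
import pickle
C={n:capture(n) for n in('wrist','side','scene')}; pickle.dump(C,open('c1.pkl','wb'))
C0=C['wrist'];print(get_obs()['tool_pos'])
for nm,p0,z,t in [('A',(580,134,.26),0,0),('B',(500,-322,-.1),0,0),('donor',(595,-114,-.17),62,25),('stack',(523,326,0),28,0)]:
    for k in (['wrist'],['side'],['scene'],['wrist','side','scene']):
        if nm=='stack' and 'wrist' in k: k=[j for j in k if j!='wrist']
        if k:
            r=fit([C[j] for j in k],p0,z,t); print(nm,k,np.round(r,3))
E
```

```text
[ 463.94789002 -121.50475669  248.78175634]
A ['wrist'] [5.80824e+02 1.34048e+02 3.00000e-01 7.11900e+00]
A ['side'] [5.79957e+02 1.32201e+02 3.45000e-01 8.85800e+00]
A ['scene'] [556.935 144.995   0.811   6.236]
A ['wrist', 'side', 'scene'] [5.80394e+02 1.34187e+02 3.01000e-01 7.74300e+00]
B ['wrist'] [ 4.98750e+02 -3.22084e+02 -3.00000e-02  8.33000e+00]
B ['side'] [ 4.93656e+02 -3.62751e+02 -3.35000e-01  7.89600e+00]
B ['scene'] [ 4.99074e+02 -3.22118e+02 -3.60000e-02  8.03100e+00]
B ['wrist', 'side', 'scene'] [ 4.98947e+02 -3.22144e+02 -3.30000e-02  8.42200e+00]
donor ['wrist'] [ 5.89419e+02 -1.00237e+02 -1.80000e-01  3.44800e+00]
donor ['side'] [ 5.92691e+02 -1.65503e+02  2.60000e-01  8.89800e+00]
donor ['scene'] [ 6.12919e+02 -1.00329e+02 -2.95000e-01  5.69900e+00]
donor ['wrist', 'side', 'scene'] [ 5.87798e+02 -1.12602e+02 -1.72000e-01  5.14800e+00]
stack ['side'] [5.22685e+02 3.15841e+02 1.82000e-01 5.78400e+00]
stack ['scene'] [5.21508e+02 3.26338e+02 8.40000e-02 8.19000e+00]
stack ['side', 'scene'] [5.21955e+02 3.27518e+02 8.10000e-02 7.37500e+00]
```

```bash
python3 -m handwheel '{"translation": [[0.08,0.01,0],[0.08,0.01,0],[0.08,0.01,0],[0.08,0.01,0],[0.07,0.01,0],[0,0,0],[0,0,0],[0,0,0]], "twist": [-0.03,-0.03,-0.03,-0.03,0,0,0,0]}' 0
python3 - <<'E'
from fit import *
import pickle
c=snap('wrist','wrist2.png'); print(get_obs()['tool_pos'],get_obs()['tcp_rot'])
r0=spot_point('wrist','donor');print([(np.round(towrd(c,r['position'])).tolist(),round(r['score'],2)) for r in r0])
r0=spot_point('wrist','elec1');print([(np.round(towrd(c,r['position'])).tolist(),round(r['score'],2)) for r in r0])
pickle.dump(c,open('c2.pkl','wb'))
r=fit([c],(594,-114,-.17),62,25);print(r)
draw(c,[(r,62,25)],'wrist2f.png')
E
```

```text
time: 4.0
tool_pos: [524.8, -110.1, 248.4]
tcp_rot: [3.141, 0.0, -1.673]
contact_force: [-0.6, 0.4, 0.6]
grip_width: 91.7
[ 524.79682973 -110.13716818  248.419477  ] [ 3.14107990e+00  3.69350873e-04 -1.67263439e+00]
[([592.0, -115.0, 61.0], 0.96), ([497.0, -325.0, -2.0], 0.69), ([673.0, -449.0, 5.0], 0.63), ([389.0, -170.0, 3.0], 0.58)]
[([628.0, -123.0, 83.0], 0.81), ([581.0, 134.0, 3.0], 0.77), ([497.0, -324.0, 6.0], 0.74), ([624.0, 145.0, 4.0], 0.71), ([545.0, -106.0, 47.0], 0.62)]
(np.float64(594.4419137195821), np.float64(-113.61257046718899), np.float64(-0.1772899982062869), np.float64(5.534704208374023))
```

View pics/wrist2f.png

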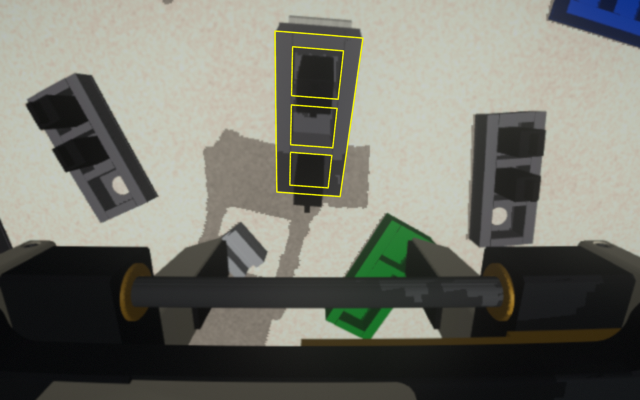

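```bash
python3 -m handwheel '{"translation": [[0.139,-0.01,-0.09],[0.139,-0.01,-0.09],[0.139,-0.01,-0.09],[0.139,-0.01,-0.09],[0,0,-0.1],[0,0,-0.1],[0,0,0],[0,0,0]], "twist": [-0.02,-0.02,-0.01,0,0,0,0,0]}' 0
python3 - <<'E'
from fit import *
c=snap('wrist','wrist3.png'); o=get_obs();print(o['tool_pos'],o['tcp_rot'])
E
```

```text
time: 5.15
tool_pos: [608.4, -117.1, 162.6]
tcp_rot: [-3.141, -0.0, -1.755]
contact_force: [0.2, 0.0, 0.2]
grip_width: 91.8
[ 608.33178348 -117.0400474   162.59573295] [-3.14120144e+00 -3.29821097e-04 -1.75511233e+00]
```

View pics/wrist3.png

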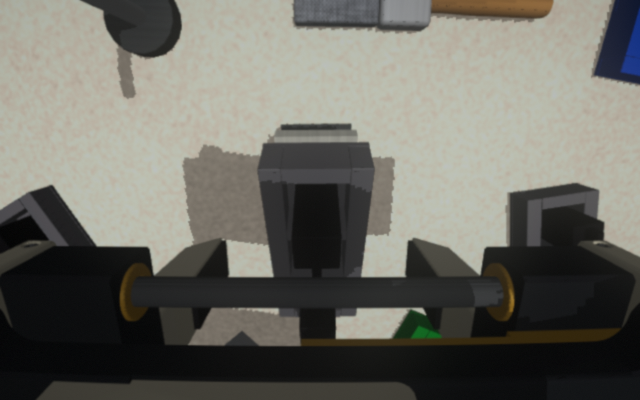

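```bash
python3 -m handwheel '{"translation": [[0,0.003,-0.06],[0,0.003,-0.06],[0,0,-0.05],[0,0,-0.03],[0,0,-0.02],[0,0,0],[0,0,0],[0,0,0]], "twist": [0.004,0,0,0,0,0,0,0]}' 130

```

```text
time: 6.2
tool_pos: [608.6, -116.2, 128.5]
tcp_rot: [-3.139, -0.001, -1.748]
contact_force: [-0.0, -1.0, 0.3]
grip_width: 45.0
```

```bash
python3 -m handwheel '{"translation": [[0,0,0],[0,0,0],[0,0,0],[0,0,0],[0,0,0],[0,0,0.02],[0,0,0.03],[0,0,0.03]], "twist": [0,0,0,0,0,0,0,0]}' 190

```

```text
time: 7.2
tool_pos: [608.5, -116.2, 141.3]
tcp_rot: [-3.139, -0.001, -1.748]
contact_force: [-0.1, 0.8, -0.1]
grip_width: 25.9
```

```bash
python3 -m handwheel '{"translation": [[0,0,0.08],[0,0,0.13],[0,0,0.13],[-0.08,0.12,0.02],[-0.13,0.22,0],[-0.13,0.22,0],[-0.13,0.22,0],[-0.12,0.15,0]], "twist": [0,0,0,0,0,0,0,0]}' 190
python3 - <<'E'
from fit import *
c=snap('side','side4.png'); c2=snap('scene','scene4.png');o=get_obs();print(o['tool_pos'],o['tcp_rot'])
P=o['tool_pos']
for n,cc in(('side',c),('scene',c2)):
    u,v=proj(cc,P)[0].astype(int); print(u,v)
    im=cv2.cvtColor(cc['img'],cv2.COLOR_RGB2BGR)[max(0,v-60):v+70,max(0,u-80):u+80]; cv2.imwrite(f'pics/{n}4z.png',cv2.resize(im,None,fx=4,fy=4,interpolation=cv2.INTER_CUBIC))
E
```

```text
time: 8.2
tool_pos: [519.6, 24.9, 204.1]
tcp_rot: [-3.13, -0.001, -1.752]
contact_force: [0.3, 0.6, -0.3]
grip_width: 25.6
[518.82619432  25.63916392 204.29327502] [-3.13108297e+00 -5.15742935e-04 -1.75003980e+00]
335 174
331 134
```

View pics/side4z.png

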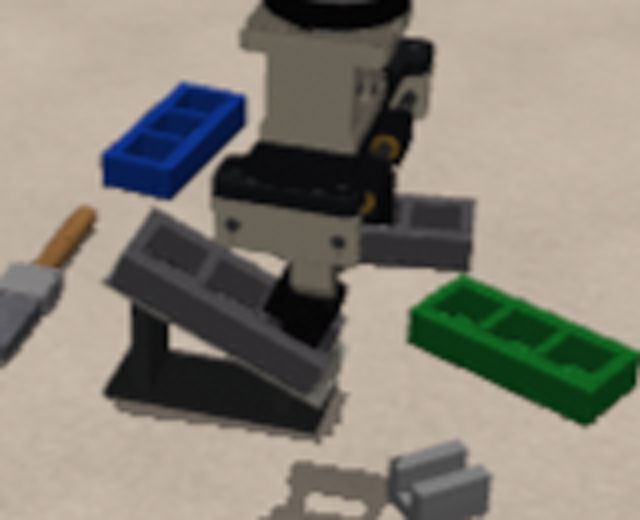

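View pics/scene4z.png

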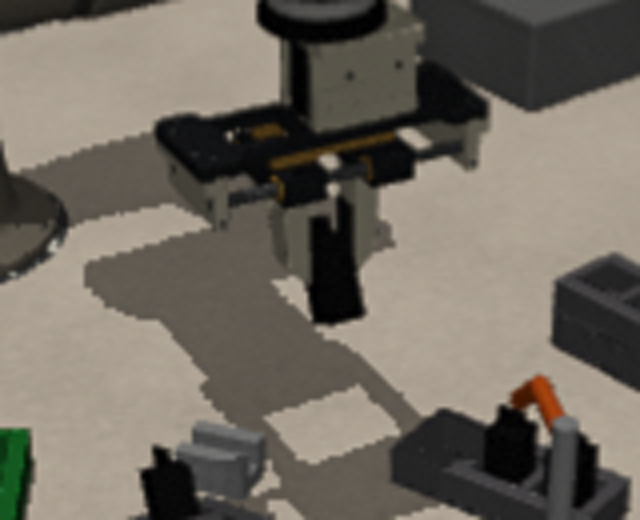

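```bash
python3 -m handwheel '{"translation": [[0,0,-0.15],[0,0,-0.22],[0,0,-0.22],[0,0,-0.2],[0,0,-0.09],[0,0,-0.05],[0,0,-0.04],[0,0,0]], "twist": [0,0,0,0,0,0,0,0]}' 190
cat > el.py <<'E'
from fit import *
EL=rect(-13,13,-13,13,0)+rect(-13,13,-13,13,54)+[((a,b,0),(a,b,54)) for a in(-13,13) for b in(-13,13)]+rect(-10,10,-2.5,2.5,66)
def drawel(c,o,tilt,g,f,n=6,along=0):
    # electrode held: tilt deg lean toward -u, grasp g above underside
    yaw=o['tcp_rot'][2]+np.pi/2; a=np.radians(tilt)
    P=np.array(o['tool_pos'])-[0,0,3]
    R,_=pose((0,0,yaw),0,tilt); T=P-R@np.array([along,0,g])
    im=cv2.cvtColor(c['img'],cv2.COLOR_RGB2BGR); u,v=proj(c,P)[0].astype(int)
    u0,v0=max(0,u-60),max(0,v-50); im=cv2.resize(im[v0:v+60,u0:u+60],None,fx=n,fy=n,interpolation=cv2.INTER_CUBIC); raw=im.copy()
    for S in segs(EL,10):
        cv2.polylines(im,[np.round(((proj(c,S@R.T+T)-[u0,v0]+.5)*n)*8).astype(np.int32)],False,(0,255,255),1,cv2.LINE_AA,3)
    cv2.imwrite('pics/'+f,np.hstack([raw,im])[:, :] if n<4 else cv2.resize(np.hstack([raw,im]),(800,int(800*im.shape[0]/im.shape[1]/2))))
E
python3 - <<'E'
from el import *
c=capture('side'); c2=capture('scene');o=get_obs();print(o['tool_pos'],o['contact_force'])
import pickle; pickle.dump((c,c2,dict(o)),open('c5.pkl','wb'))
drawel(c,o,25,47.6,'side5.png');drawel(c2,o,25,47.6,'scene5.png')
E
```

```text
time: 9.3
tool_pos: [525.7, 22.3, 61.2]
tcp_rot: [-3.116, -0.0, -1.751]
contact_force: [-0.3, -0.7, 0.3]
grip_width: 25.5
[525.94276152  22.35976782  61.62075055] [-0.37463852  0.22490112  0.15893021]
```

View pics/side5.png

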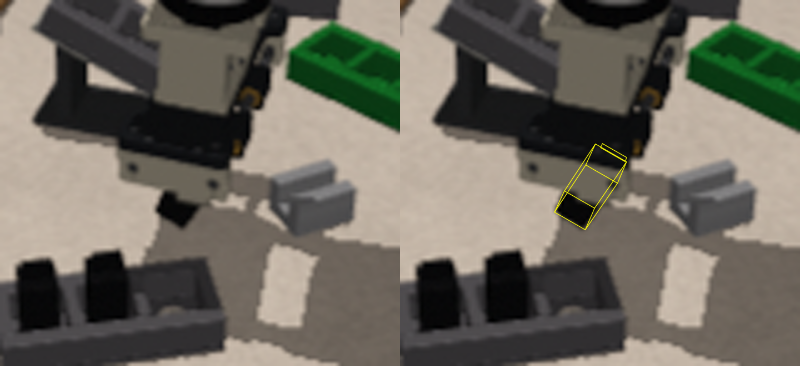

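View pics/scene5.png

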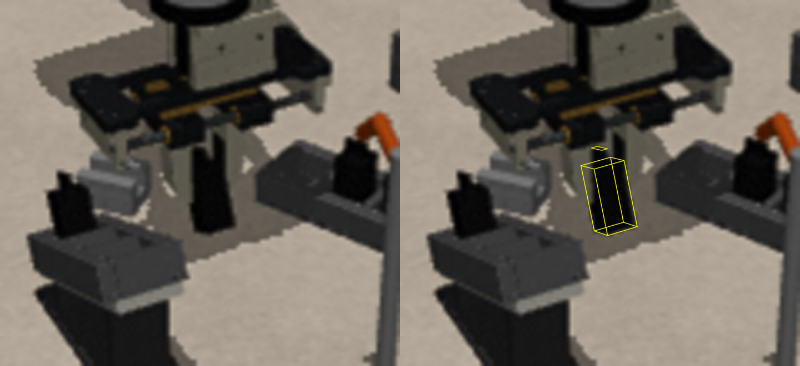

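```bash
python3 -m handwheel '{"translation": [[0,0,-0.03],[0,0,-0.02],[0,0,-0.01],[0,0,-0.005],[0,0,-0.005],[0,0,-0.005],[0,0,-0.005],[0,0,-0.005]], "twist": [0,0,0,0,0,0,0,0]}' 190

```

```text
time: 10.4
tool_pos: [526.5, 22.4, 51.1]
tcp_rot: [-3.112, -0.0, -1.75]
contact_force: [-2.6, 0.3, 7.1]
grip_width: 26.2
```

```bash
python3 -m handwheel '{"translation": [[0.015,-0.003,-0.008],[0.015,-0.003,-0.008],[0.015,-0.003,-0.008],[0.015,-0.003,-0.008],[0.015,-0.003,-0.008],[0.015,-0.003,-0.008],[0.015,-0.003,-0.008],[0.015,-0.003,-0.008]], "twist": [0,0,0,0,0,0,0,0]}' 190
python3 - <<'E'
from el import *
c=capture('side'); c2=capture('scene');o=get_obs();print(o['tool_pos'],o['contact_force'])
drawel(c,o,8,47.6,'side6.png');drawel(c2,o,8,47.6,'scene6.png')
E
```

```text
time: 11.4
tool_pos: [528.6, 22.1, 51.2]
tcp_rot: [3.139, -0.002, -1.748]
contact_force: [-10.5, 0.1, 18.3]
grip_width: 25.9
[528.61132319  22.06958004  51.18141675] [-10.64137219   0.89896523  19.36775874]
```

View pics/side6.png

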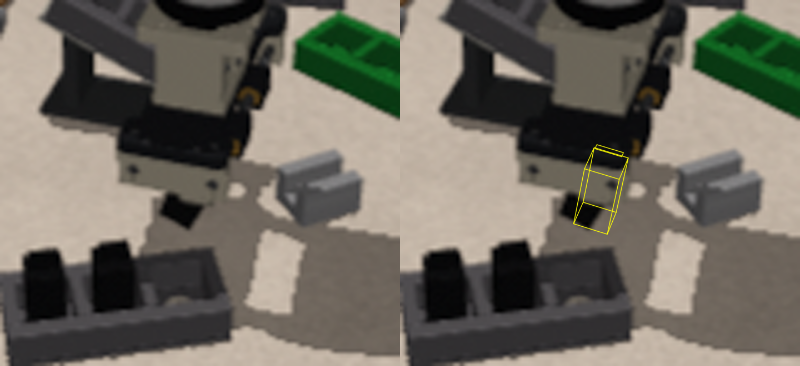

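View pics/scene6.png

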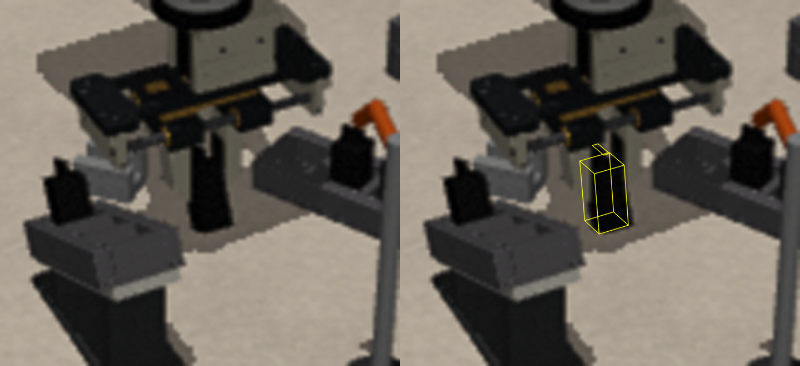

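```bash
python3 -m handwheel '{"translation": [[0.02,-0.003,-0.011],[0.025,-0.004,-0.011],[0.028,-0.005,-0.011],[0.028,-0.005,-0.011],[0.028,-0.005,-0.011],[0.028,-0.005,-0.011],[0.028,-0.005,-0.011],[0.028,-0.005,-0.011]], "twist": [0,0,0,0,0,0,0,0]}' 186

```

```text
time: 12.5
tool_pos: [545.5, 19.1, 48.4]
tcp_rot: [3.107, -0.005, -1.746]
contact_force: [-6.9, 1.1, 11.7]
grip_width: 25.8
```

View images.

```bash
python3 - <<'E'
from el import *
c=capture('side'); c2=capture('scene');o=get_obs();print(o['tool_pos'],o['contact_force'],o['tcp_rot'])
drawel(c,o,0,46,'side7.png');drawel(c2,o,0,46,'scene7.png')
E
```

```text
[545.73059929  19.0125264   48.35421938] [-6.82628638  0.43886609 12.30920384] [ 3.1072732  -0.00499147 -1.7458014 ]
```

View pics/side7.png

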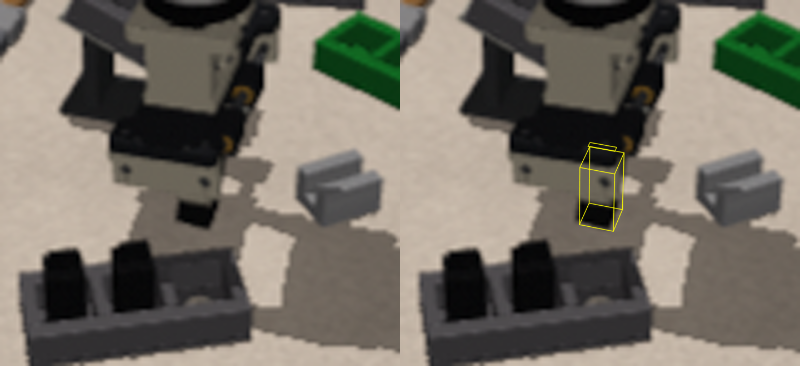

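View pics/scene7.png

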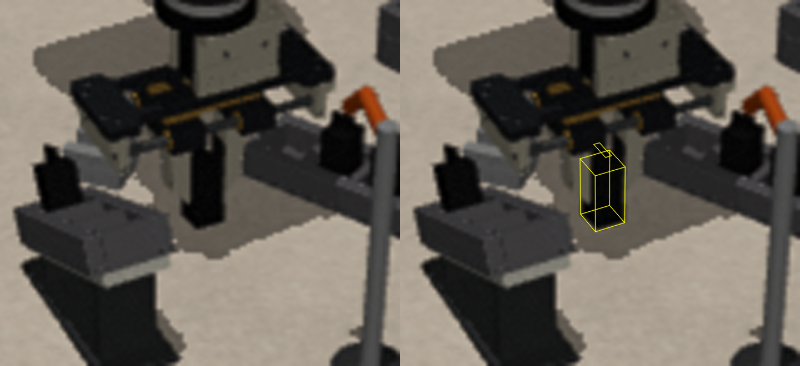

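```bash
python3 -m handwheel '{"translation": [[0.01,-0.002,-0.012],[0.006,-0.001,-0.014],[0.003,-0.001,-0.014],[0,0,-0.014],[0,0,-0.014],[0,0,-0.014],[0,0,-0.014],[0,0,-0.014]], "twist": [0,0,0,0,0,0,0,0]}' 186

```

```text
time: 13.6
tool_pos: [547.1, 18.8, 47.7]
tcp_rot: [3.109, -0.005, -1.745]
contact_force: [-5.1, 0.1, 18.2]
grip_width: 25.4
```

```bash
python3 -m handwheel '{"translation": [[0,0,0.04],[0,0,0.1],[0,0,0.12],[0,0.04,0.1],[-0.02,0.16,0.02],[-0.02,0.2,0],[-0.02,0.18,0],[-0.02,0.1,0]], "twist": [0,0.04,0.06,0.06,0.06,0.06,0.02,0]}' 186
python3 - <<'E'
from el import *
c=capture('side'); c2=capture('scene');w=snap('wrist','wrist8.png');o=get_obs();print(o['tool_pos'],o['contact_force'],o['tcp_rot'])
drawel(c,o,0,46,'side8.png');drawel(c2,o,0,46,'scene8.png')
E
```

```text
time: 14.6
tool_pos: [535.7, 122.2, 107.6]
tcp_rot: [3.111, -0.007, -1.261]
contact_force: [0.7, 0.9, 0.1]
grip_width: 25.8
[535.7698252  121.24525935 107.47832128] [-0.5150826  -0.00193603  0.7684359 ] [ 3.110991   -0.00692004 -1.26144669]
```

View pics/side8.png

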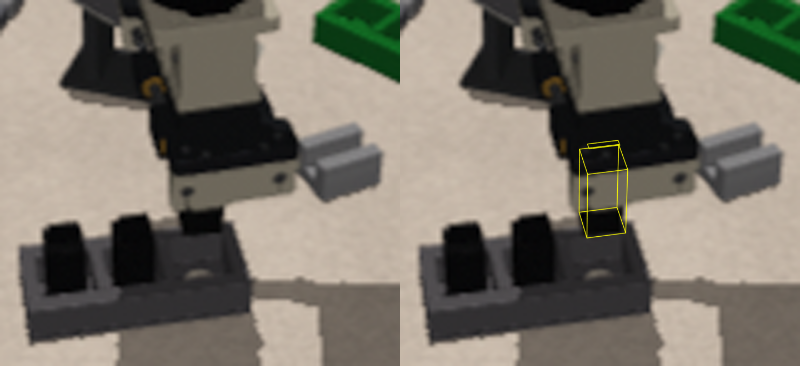

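View pics/scene8.png

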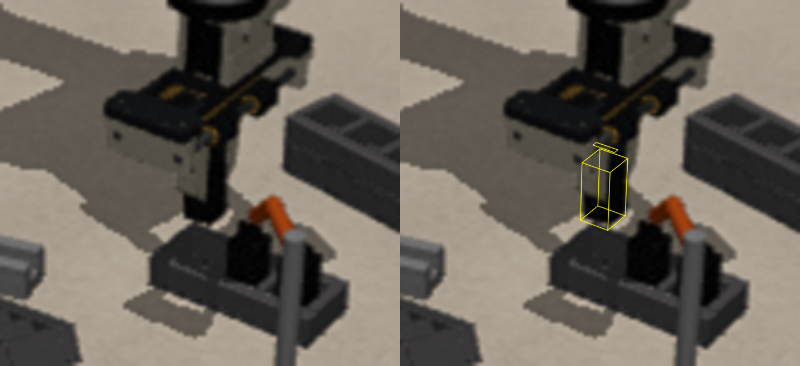

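View pics/wrist8.png

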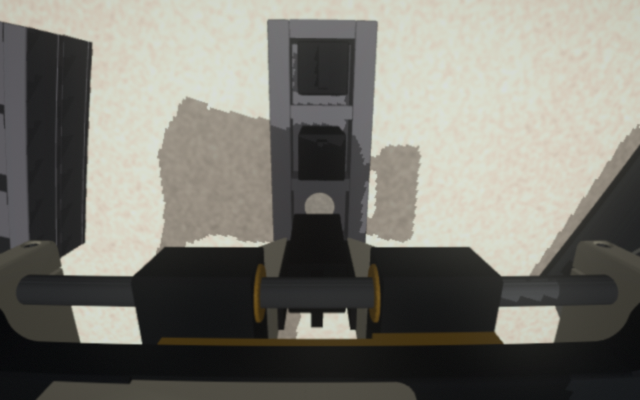

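```bash
python3 -m handwheel '{"translation": [[-0.004,-0.004,-0.05],[-0.002,-0.003,-0.07],[0,0,-0.07],[0,0,-0.07],[0,0,-0.05],[0,0,-0.02],[0,0,-0.01],[0,0,0]], "twist": [-0.006,0,0,0,0,0,0,0]}' 186

```

```text
time: 15.75
tool_pos: [535.0, 117.3, 52.1]
tcp_rot: [3.11, -0.007, -1.276]
contact_force: [-0.3, -0.4, 0.4]
grip_width: 25.8
```

```bash
python3 -m handwheel '{"translation": [[0,0.01,0],[0,0.01,0],[0,0,-0.004],[0,0,-0.005],[0,0,-0.006],[0,0,-0.008],[0,0,-0.01],[0,0,-0.01]], "twist": [0,0,0,0,0,0,0,0]}' 186

```

```text
time: 16.75
tool_pos: [535.5, 120.7, 51.8]
tcp_rot: [3.113, -0.008, -1.275]
contact_force: [-3.6, -1.8, 14.1]
grip_width: 25.7
```

```bash
python3 -m handwheel '{"translation": [[0.008,0.002,-0.012],[0.01,0.003,-0.014],[0.01,0.003,-0.016],[0.01,0.003,-0.016],[0.01,0.003,-0.016],[0.01,0.003,-0.016],[0.004,0.001,-0.008],[0,0,0]], "twist": [0,0,0,0,0,0,0,0]}' 186
python3 - <<'E'
from el import *
c=capture('side'); c2=capture('scene');o=get_obs();print(o['tool_pos'],o['contact_force'],o['tcp_rot'])
drawel(c,o,0,45,'side9.png');drawel(c2,o,0,45,'scene9.png')
E
```

```text
time: 17.75
tool_pos: [539.3, 121.8, 50.9]
tcp_rot: [3.104, -0.009, -1.273]
contact_force: [0.1, 0.1, -0.5]
grip_width: 25.7
[539.32738849 121.81102826  50.63653229] [-0.24478107 -1.28563769  2.48445548] [ 3.10343976 -0.00939759 -1.2733592 ]
```

View pics/scene9.png

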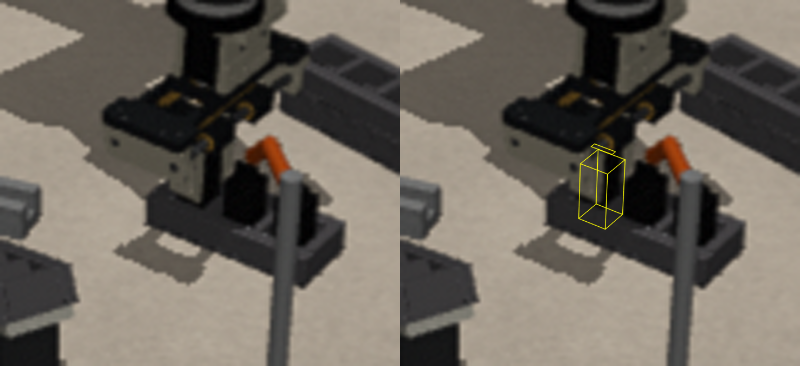

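View pics/side9.png

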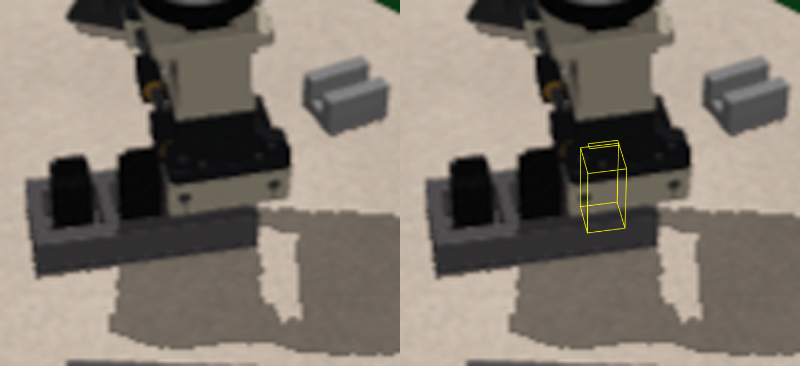

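```bash
python3 -m handwheel '{"translation": [[0,0,0],[0,0,0],[0,0,0],[0,0,0],[0,0,0.02],[0,0,0.06],[0,0,0.12],[0,0,0.16]], "twist": [0,0,0,0,0,0,0,0]}' 155
python3 - <<'E'
from el import *
c=capture('side'); c2=capture('scene');o=get_obs();print(o['tool_pos'],o['contact_force'],o['tcp_rot'])
o=dict(o);o['tool_pos']=np.array([539,121.8,50.6])
drawel(c,o,0,43.6,'side10.png');drawel(c2,o,0,43.6,'scene10.png')
E
```

```text
time: 18.85
tool_pos: [538.3, 121.8, 104.8]
tcp_rot: [3.099, -0.008, -1.273]
contact_force: [-0.0, 0.9, -0.6]
grip_width: 35.8
[540.24246951 122.02553604 107.04201743] [ 0.56710214 -0.78958879 -0.31863137] [ 3.10562346 -0.00962567 -1.27331387]
```

View pics/side10.png

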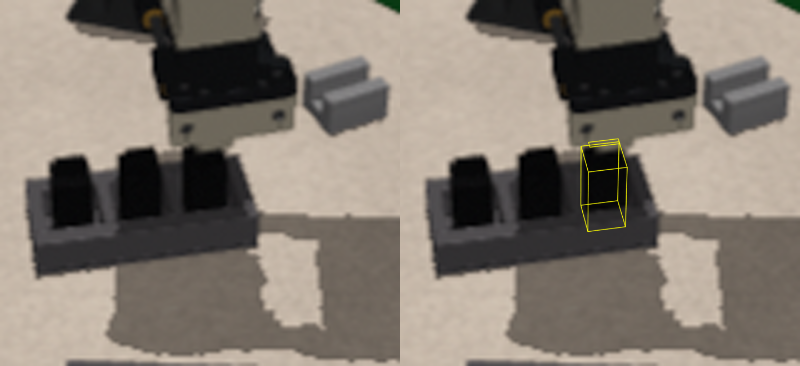

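View pics/scene10.png

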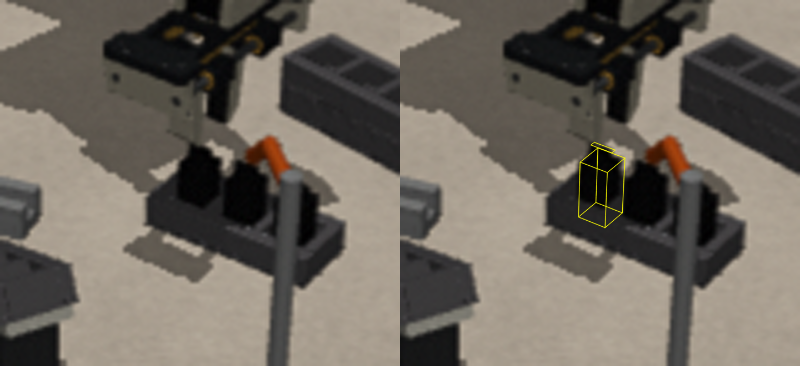

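```bash
python3 -m handwheel '{"translation": [[0,0,0.1],[0,-0.1,0.14],[-0.015,-0.25,0.12],[-0.015,-0.32,0.02],[-0.015,-0.32,0],[-0.015,-0.3,0],[-0.015,-0.2,0],[-0.015,0,0]], "twist": [0,-0.04,-0.06,-0.06,-0.06,-0.06,-0.02,0]}' 130
python3 - <<'E'
from fit import *
c=snap('wrist','wrist11.png'); o=get_obs();print(o['tool_pos'],o['tcp_rot'])
r=fit([c],(594,-114,-.177),62,25);print(r)
draw(c,[(r,62,25)],'wrist11f.png')
E
```

```text
time: 19.95
tool_pos: [525.0, -107.1, 167.5]
tcp_rot: [3.105, -0.009, -1.758]
contact_force: [0.2, -1.6, 0.9]
grip_width: 44.9
[ 524.67177124 -105.92713527  167.46262043] [ 3.10467107 -0.00810222 -1.75634015]
(np.float64(594.3189603082405), np.float64(-113.64690725347995), np.float64(-0.1765493703484567), np.float64(5.877261638641357))
```

View pics/wrist11f.png

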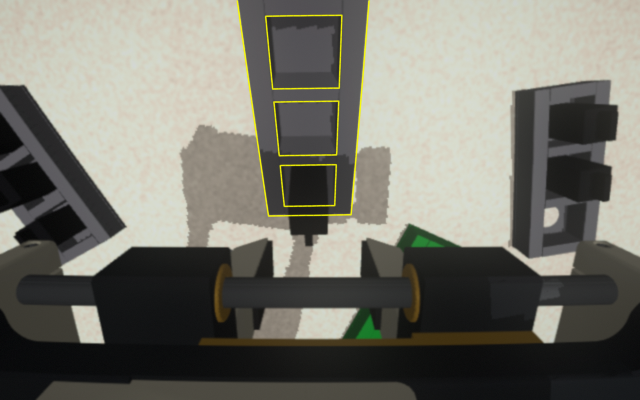

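```bash
python3 -m handwheel '{"translation": [[0.006,0.015,-0.03],[0.006,0.015,-0.08],[0,0,-0.09],[0,0,-0.08],[0,0,-0.07],[0,0,-0.06],[0,0,-0.02],[0,0,0]], "twist": [0.005,0,0,0,0,0,0,0]}' 130

```

```text
time: 21.0
tool_pos: [526.0, -97.0, 97.2]
tcp_rot: [3.102, -0.007, -1.742]
contact_force: [0.3, -0.1, -0.2]
grip_width: 44.7
```

```bash
python3 -m handwheel '{"translation": [[0.004,-0.015,0],[0,-0.012,0],[0,-0.003,-0.015],[0,0,-0.015],[0,0,-0.012],[0,0,-0.005],[0,0,0],[0,0,0]], "twist": [-0.003,0,0,0,0,0,0,0]}' 130

```

```text
time: 22.0
tool_pos: [527.3, -102.2, 90.8]
tcp_rot: [3.104, -0.007, -1.748]
contact_force: [1.3, -0.3, 0.5]
grip_width: 44.7
```

```bash
python3 -m handwheel '{"translation": [[0,0,0],[0,0,0],[0,0,0],[0,0,0],[0,0,0.02],[0,0,0.06],[0,0,0.12],[0,0,0.14]], "twist": [0,0,0,0,0,0,0,0]}' 186
python3 - <<'E'
from h import *
import pickle
C=pickle.load(open('c1.pkl','rb'))['wrist']
print(ray(C,[[375,173],[420,212],[295,268]],28).round())
E
```

```text
time: 23.0
tool_pos: [526.4, -101.9, 143.0]
tcp_rot: [3.101, -0.007, -1.748]
contact_force: [0.9, -1.3, 0.3]
grip_width: 26.0
[[ 475. -183.   28.]
 [ 435. -239.   28.]
 [ 356. -104.   28.]]
```

```bash
python3 -m handwheel '{"translation": [[0,-0.06,0.08],[-0.03,-0.22,0.03],[-0.03,-0.26,0],[-0.03,-0.24,-0.05],[-0.03,-0.14,-0.15],[0,0,-0.16],[0,0,-0.16],[0,0,-0.1]], "twist": [0,0,0,0,0,0,0,0]}' 186
python3 - <<'E'
from el import *
c=capture('side'); c2=capture('scene');o=get_obs();print(o['tool_pos'],o['contact_force'],o['tcp_rot'])
drawel(c,o,25,47.6,'side12.png');drawel(c2,o,25,47.6,'scene12.png')
E
```

```text
time: 24.0
tool_pos: [508.5, -249.8, 70.3]
tcp_rot: [3.111, -0.011, -1.749]
contact_force: [0.5, -0.7, -1.4]
grip_width: 26.3
[ 508.15453213 -249.15323447   69.854805  ] [ 0.51469722  0.42668721 -1.24753346] [ 3.10883782 -0.01025501 -1.74834251]
```

View pics/scene12.png

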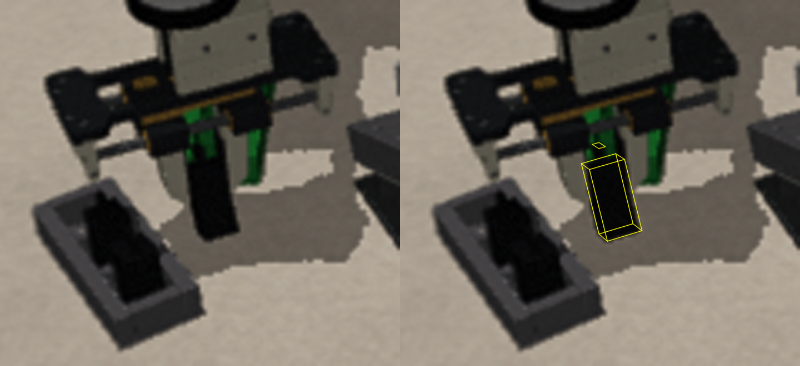

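View pics/side12.png

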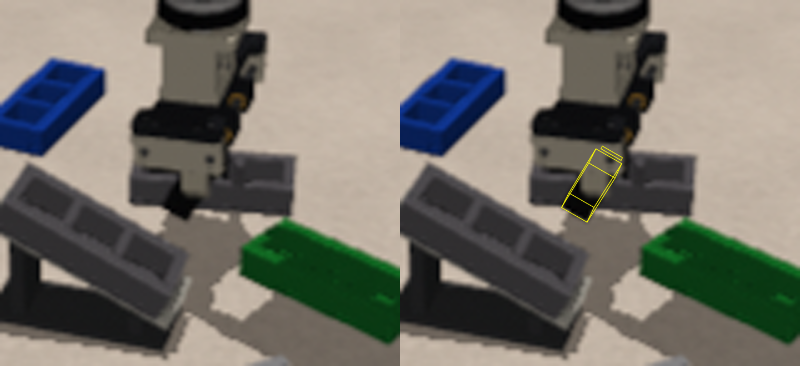

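```bash
python3 -m handwheel '{"translation": [[0,0.01,-0.04],[0,0.01,-0.04],[0,0.005,-0.02],[0,0,-0.012],[0,0,-0.008],[0,0,-0.008],[0.015,-0.003,-0.01],[0.022,-0.004,-0.011]], "twist": [0,0,0,0,0,0,0,0]}' 186

```

```text
time: 25.1
tool_pos: [511.9, -246.0, 52.0]
tcp_rot: [3.105, -0.012, -1.746]
contact_force: [-11.1, 2.7, 20.5]
grip_width: 25.9
```

```bash
python3 -m handwheel '{"translation": [[0.026,-0.005,-0.011],[0.028,-0.005,-0.011],[0.028,-0.005,-0.011],[0.028,-0.005,-0.011],[0.028,-0.005,-0.011],[0.028,-0.005,-0.011],[0.028,-0.005,-0.011],[0.02,-0.004,-0.011]], "twist": [0,0,0,0,0,0,0,0]}' 186
python3 - <<'E'
from el import *
c=capture('side'); c2=capture('scene');o=get_obs();print(o['tool_pos'],o['contact_force'],o['tcp_rot'])
drawel(c,o,0,47,'side13.png');drawel(c2,o,0,47,'scene13.png')
E
```

```text
time: 26.1
tool_pos: [530.4, -249.4, 49.0]
tcp_rot: [3.074, -0.01, -1.744]
contact_force: [-6.5, 2.2, 12.3]
grip_width: 26.2
[ 530.60020086 -249.44085645   49.05216242] [-5.98466119  1.78227676 11.38315789] [ 3.07390881 -0.00983315 -1.74405482]
```

View pics/scene13.png

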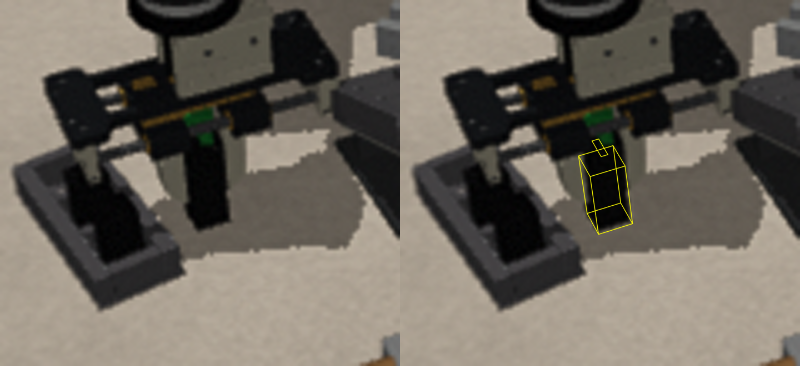

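View pics/side13.png

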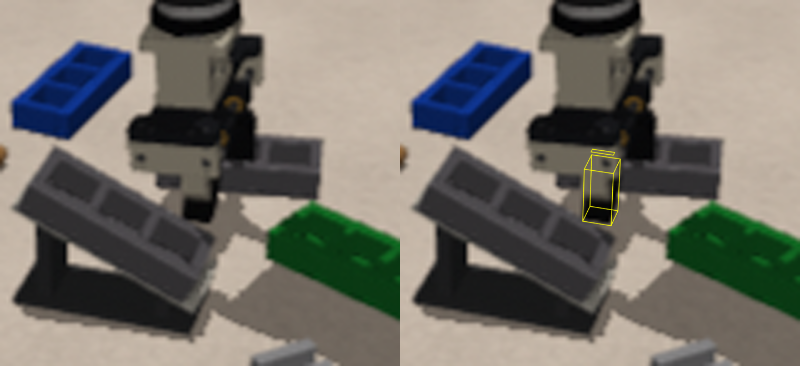

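```bash
python3 -m handwheel '{"translation": [[0.02,-0.004,-0.012],[0.016,-0.003,-0.014],[0.01,-0.002,-0.014],[0.006,-0.001,-0.014],[0.003,0,-0.014],[0,0,-0.014],[0,0,-0.014],[0,0,-0.014]], "twist": [0,0,0,0,0,0,0,0]}' 186
python3 - <<'E'
from el import *
import pickle
C=pickle.load(open('c1.pkl','rb'))
c=capture('side'); c2=capture('scene')
for a in (C['side'],c): print('side',np.round(fit([a],(580,134,.30)),3))
for a,b in ((C['side'],C['scene']),(c,c2)): print('both',np.round(fit([a,b],(580,134,.30)),3))
E
```

```text
time: 27.2
tool_pos: [534.0, -250.1, 47.9]
tcp_rot: [3.065, -0.011, -1.744]
contact_force: [-4.4, 2.1, 15.4]
grip_width: 25.9
side [5.78889e+02 1.34813e+02 3.04000e-01 8.87500e+00]
side [5.79076e+02 1.34310e+02 3.06000e-01 9.25900e+00]
both [5.79023e+02 1.34729e+02 3.02000e-01 8.29300e+00]
both [5.79387e+02 1.34327e+02 3.05000e-01 8.39700e+00]
```

```bash
python3 -m handwheel '{"translation": [[0,0,0.05],[0,0,0.13],[-0.03,0,0.18],[-0.09,-0.04,0.14],[-0.13,-0.1,0.02],[-0.13,-0.14,0],[-0.11,-0.14,0],[-0.06,-0.06,0]], "twist": [0,0.015,0.02,0.02,0.02,0.015,0,0]}' 186
python3 - <<'E'
from el import *
c=capture('side'); c2=capture('scene');w=snap('wrist','wrist14.png');o=get_obs();print(o['tool_pos'],o['contact_force'],o['tcp_rot'])
drawel(c,o,0,45.5,'side14.png');drawel(c2,o,0,45.5,'scene14.png')
E
```

```text
time: 28.3
tool_pos: [450.7, -323.9, 130.5]
tcp_rot: [3.069, -0.014, -1.595]
contact_force: [0.1, -0.5, -1.1]
grip_width: 26.1
[ 451.27255888 -322.89871054  130.27269933] [0.02224524 1.11839098 0.22287097] [ 3.06866366 -0.01288449 -1.59524753]
```

View pics/scene14.png

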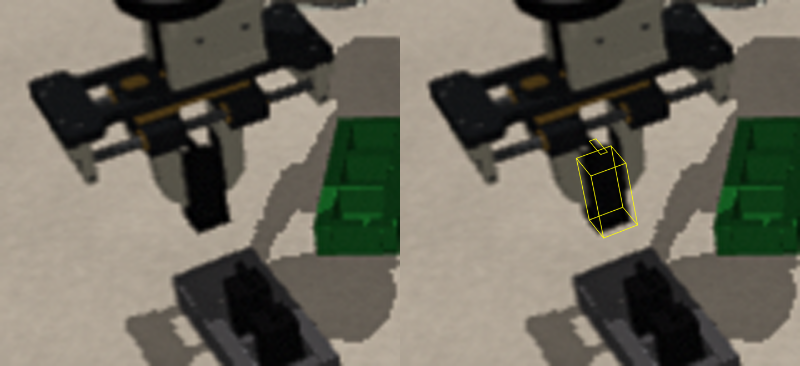

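View pics/side14.png

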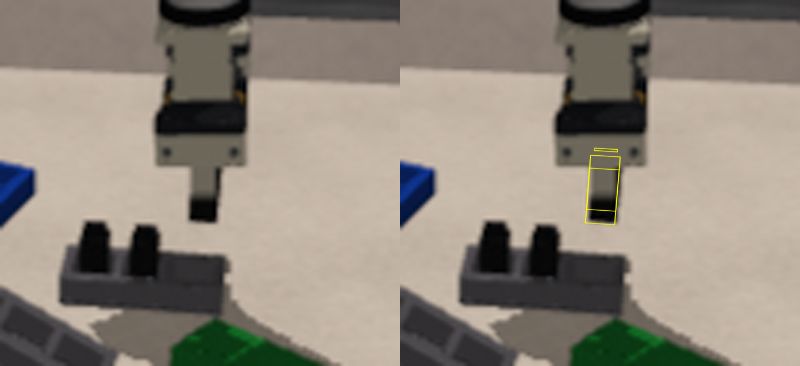

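View pics/wrist14.png

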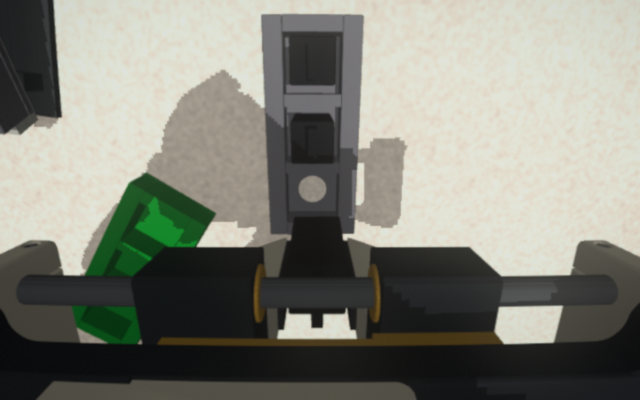

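```bash
python3 -m handwheel '{"translation": [[0.004,0.006,-0.05],[0.002,0.004,-0.08],[0,0,-0.09],[0,0,-0.09],[0,0,-0.07],[0,0,-0.05],[0,0,-0.02],[0,0,0]], "twist": [-0.005,0,0,0,0,0,0,0]}' 186
python3 - <<'E'
from fit import *
import pickle
C=pickle.load(open('c1.pkl','rb'))
w=snap('wrist','wrist15.png'); o=get_obs();print(o['tool_pos'],o['tcp_rot'],o['contact_force'])
print(ray(w,[[312,188]],4))
E
```

```text
time: 29.45
tool_pos: [453.4, -318.6, 56.4]
tcp_rot: [3.067, -0.011, -1.601]
contact_force: [-0.8, -0.2, -0.5]
grip_width: 25.6
[ 453.42173306 -318.72308913   56.63356997] [ 3.06728376 -0.01086404 -1.60075819] [ 1.20122132 -0.14837765 -0.86169399]
[[ 479.12821674 -316.38177583    4.        ]]
```

View pics/wrist15.png

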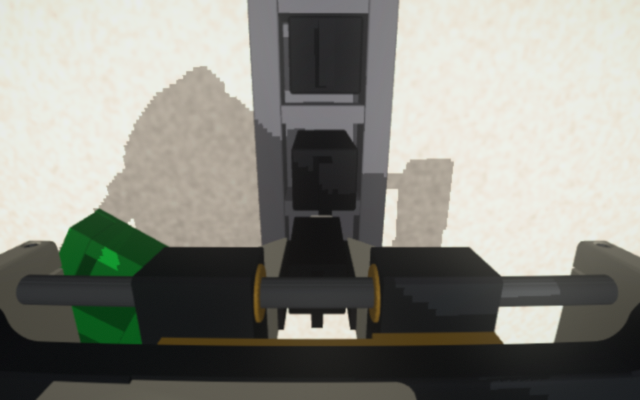

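```bash
python3 -m handwheel '{"translation": [[-0.004,-0.01,-0.008],[0,-0.004,-0.01],[0,0,-0.008],[0,0,-0.006],[0.002,0,-0.01],[0.004,0,-0.013],[0.006,0,-0.015],[0.006,0,-0.015]], "twist": [0,0,0,0,0,0,0,0]}' 186

```

```text
time: 30.5
tool_pos: [453.8, -321.6, 51.8]
tcp_rot: [3.065, -0.014, -1.6]
contact_force: [-7.8, 3.6, 20.1]
grip_width: 26.0
```

```bash
python3 -m handwheel '{"translation": [[0.008,0,-0.016],[0.008,0,-0.016],[0.008,0,-0.016],[0.006,0,-0.016],[0.003,0,-0.016],[0,0,-0.014],[0,0,-0.006],[0,0,0]], "twist": [0,0,0,0,0,0,0,0]}' 186
python3 - <<'E'
from el import *
c=capture('side'); c2=capture('scene');o=get_obs();print(o['tool_pos'],o['contact_force'],o['tcp_rot'])
drawel(c,o,0,44.5,'side16.png');drawel(c2,o,0,44.5,'scene16.png')
E
```

```text
time: 31.5
tool_pos: [454.1, -321.4, 52.2]
tcp_rot: [3.057, -0.017, -1.598]
contact_force: [-1.0, -0.5, -0.9]
grip_width: 26.0
[ 454.18865735 -321.4948755    52.00830645] [0.37720122 0.50279194 2.71106163] [ 3.0571645  -0.01680988 -1.59814886]
```

View pics/scene16.png

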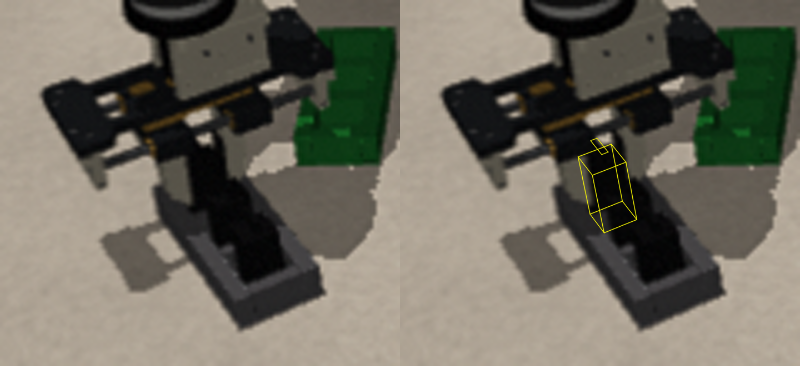

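View pics/side16.png

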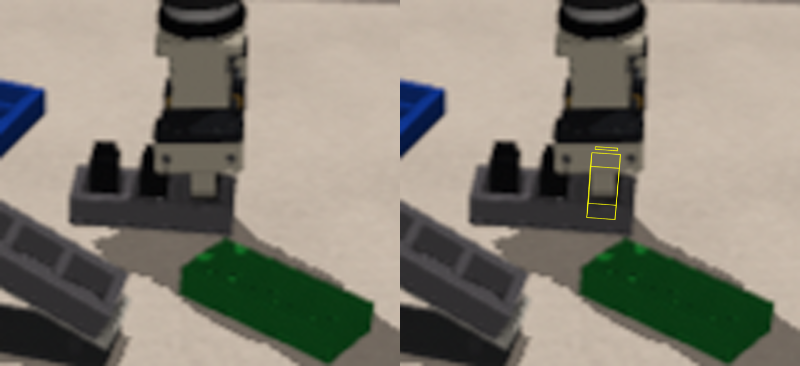

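```bash
python3 -m handwheel '{"translation": [[0,0,-0.002],[0,0,-0.002],[0,0,0],[0,0,0],[0,0,0.02],[0,0,0.06],[0,0,0.14],[0,0,0.18]], "twist": [0,0,0,0,0,0,0,0]}' 155
python3 - <<'E'
from el import *
c=capture('side'); c2=capture('scene');w=snap('wrist','wrist17.png');o=get_obs();print(o['tool_pos'],o['contact_force'],o['tcp_rot'])
o=dict(o);o['tool_pos']=np.array([454.2,-321.5,52])
drawel(c,o,0,45,'side17.png');drawel(c2,o,0,45,'scene17.png')
E
```

```text
time: 32.6
tool_pos: [453.2, -320.6, 111.5]
tcp_rot: [3.054, -0.014, -1.598]
contact_force: [-0.1, -0.3, 0.6]
grip_width: 35.7
[ 454.1853372  -321.48309712  112.40883635] [-1.20557325 -0.5759822  -0.88794216] [ 3.05704694 -0.01658161 -1.59816428]
```

View pics/scene17.png

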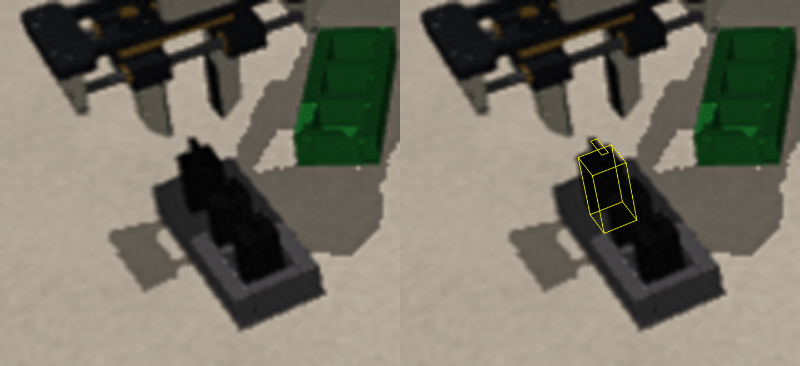

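View pics/side17.png

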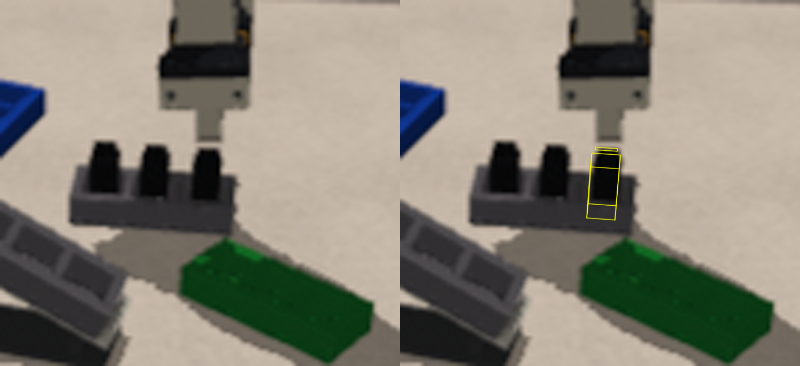

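```bash
python3 -m handwheel '{"translation": [[0,0,0.1],[0.08,0.12,0.1],[0.15,0.24,0.04],[0.16,0.26,0],[0.16,0.26,0],[0.16,0.26,0],[0.13,0.2,0],[0.03,0.04,0]], "twist": [0,-0.02,-0.025,-0.025,-0.025,0,0,0]}' 0
python3 - <<'E'
from fit import *
c=snap('wrist','wrist18.png'); o=get_obs();print(o['tool_pos'],o['tcp_rot'])
r=fit([c],(594,-114,-.177),62,25);print(r)
draw(c,[(r,62,25)],'wrist18f.png')
E
```

```text
time: 33.75
tool_pos: [586.3, -107.9, 149.7]
tcp_rot: [3.053, -0.014, -1.755]
contact_force: [-0.2, -0.7, 0.2]
grip_width: 91.7
[ 586.22217792 -108.09242243  149.68851476] [ 3.05284526 -0.01384822 -1.75564588]
(np.float64(600.0492801495775), np.float64(-101.58560342033232), np.float64(-0.17796128987310164), np.float64(3.328902006149292))
```

View pics/wrist18f.png

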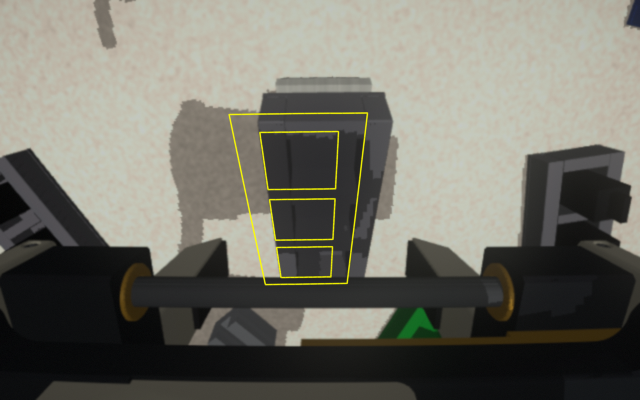

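```bash
python3 -m handwheel '{"translation": [[-0.002,-0.012,-0.03],[-0.002,-0.012,-0.08],[0,-0.004,-0.09],[0,-0.004,-0.08],[0,-0.004,-0.06],[0,0,-0.04],[0,0,-0.02],[0,0,0]], "twist": [0.005,0,0,0,0,0,0,0]}' 0

```

```text
time: 34.8
tool_pos: [583.0, -117.7, 84.4]
tcp_rot: [3.049, -0.014, -1.752]
contact_force: [0.1, 0.5, -0.0]
grip_width: 92.0
```

```bash
python3 -m handwheel '{"translation": [[0.008,0.016,0],[0.006,0.012,0],[0.002,0.005,0],[0,0,0],[0,0,0],[0,0,0],[0,0,0],[0,0,0]], "twist": [0.003,0,0,0,0,0,0,0]}' 0

```

```text
time: 35.8
tool_pos: [586.3, -112.3, 85.6]
tcp_rot: [3.052, -0.015, -1.746]
contact_force: [0.4, -0.5, -0.9]
grip_width: 91.9
```

```bash
python3 -m handwheel '{"translation": [[0,0,0],[0,0,0],[0,0,0],[0,0,0],[0,0,0],[0,0,0.02],[0,0,0.06],[0,0,0.1]], "twist": [0,0,0,0,0,0,0,0]}' 100

```

```text
time: 36.8
tool_pos: [585.3, -112.0, 112.5]
tcp_rot: [3.048, -0.014, -1.747]
contact_force: [-0.4, -0.5, -1.0]
grip_width: 63.4
```

```bash
python3 -m handwheel '{"translation": [[0,0,0.12],[0,0,0.16],[0,0.08,0.14],[-0.08,0.18,0.04],[-0.12,0.26,0],[-0.14,0.3,0],[-0.14,0.3,0],[-0.14,0.3,0]], "twist": [0,0,0.02,0.02,0.02,0.02,0.02,0.02]}' 100
python3 - <<'E'
from fit import *
o=get_obs();print(o['tool_pos'],o['tcp_rot'],o['contact_force'])
snap('side','side19.png')
E
```

```text
time: 37.8
tool_pos: [492.6, 103.0, 194.5]
tcp_rot: [3.063, -0.015, -1.559]
contact_force: [1.2, -0.1, -1.0]
grip_width: 63.5
[492.64752124 103.03427651 194.4943069 ] [ 3.0631968  -0.01543765 -1.55853043] [ 1.19583324 -0.09980506 -1.02764392]
```

View pics/side19.png

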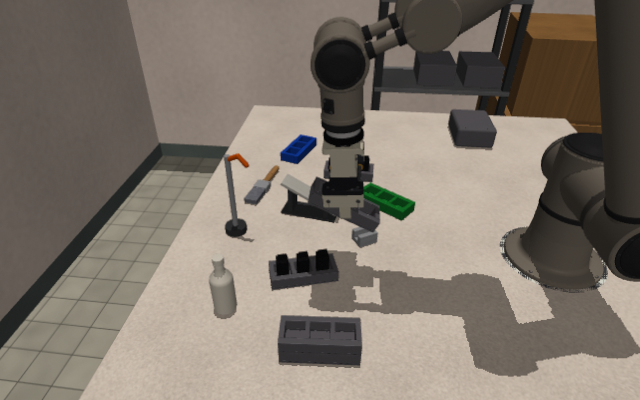

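```bash
python3 -m handwheel '{"translation": [[-0.08,0.2,0],[-0.1,0.26,0],[-0.11,0.28,0],[-0.11,0.28,0],[-0.11,0.26,0],[-0.1,0.2,0],[-0.02,0.02,0],[0,0,0]], "twist": [0.02,0.02,0,0,0,0,0,0]}' 100
python3 - <<'E'
from fit import *
import pickle
c=snap('wrist','wrist20.png'); o=get_obs();print(o['tool_pos'],o['tcp_rot']); pickle.dump(c,open('c20.pkl','wb'))
C=pickle.load(open('c1.pkl','rb'))
r=fit([c],(523,327,.08),28,0);print(r)
draw(c,[(r,28,0)],'wrist20f.png')
print(fit([c,C['side'],C['scene']],(523,327,.08),28,0))
E
```

```text
time: 38.85
tool_pos: [393.0, 340.7, 203.6]
tcp_rot: [3.073, -0.009, -1.486]
contact_force: [-0.9, -0.9, -1.4]
grip_width: 64.1
[393.19689457 340.52905632 203.63135412] [ 3.07261557 -0.00900952 -1.48702223]
(np.float64(522.1675719432101), np.float64(325.88729316820417), np.float64(0.07283045768307932), np.float64(3.0772624015808105))
(np.float64(522.0697566005465), np.float64(327.2175906414228), np.float64(0.07911903116512456), np.float64(5.925896962483724))
```

View pics/wrist20f.png

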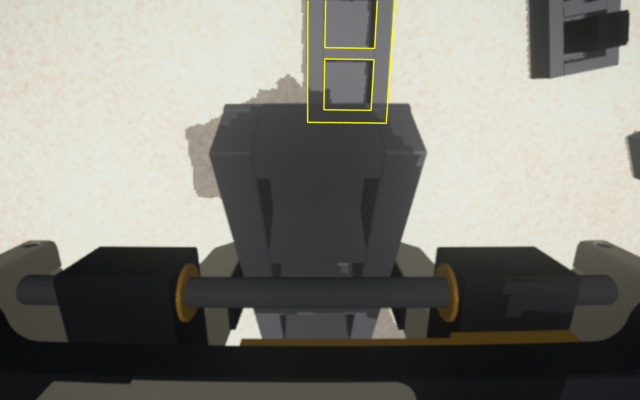

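```bash
cat > dt.py <<'E'
from fit import *
BOX=TRAY[:4]+rect(-75,75,-32,32,0)+[((a,b,0),(a,b,28)) for a in(-75,75) for b in(-32,32)]
def held(c,o,tilt,f=None,crop=None):
    yaw=o['tcp_rot'][2]+np.pi/2; R,_=pose((0,0,yaw),0,tilt); T=np.array(o['tool_pos'])-[0,0,3]-R@np.array([1.3,0,22.1])
    im=cv2.cvtColor(c['img'],cv2.COLOR_RGB2BGR); 
    for S in segs(BOX,10): cv2.polylines(im,[np.round(proj(c,S@R.T+T)*8).astype(np.int32)],False,(0,255,255),1,cv2.LINE_AA,3)
    if crop: u,v=proj(c,T)[0].astype(int); im=cv2.resize(im[max(0,v-70):v+70,max(0,u-95):u+95],None,fx=4,fy=4,interpolation=cv2.INTER_CUBIC)
    cv2.imwrite('pics/'+f,im)
E
python3 - <<'E'
from dt import *
o=get_obs(); c=capture('side'); held(c,o,25,'side21.png',1); c=capture('wrist');held(c,o,25,'wrist21.png')
E
```

```text
(no output)
```

View pics/side21.png

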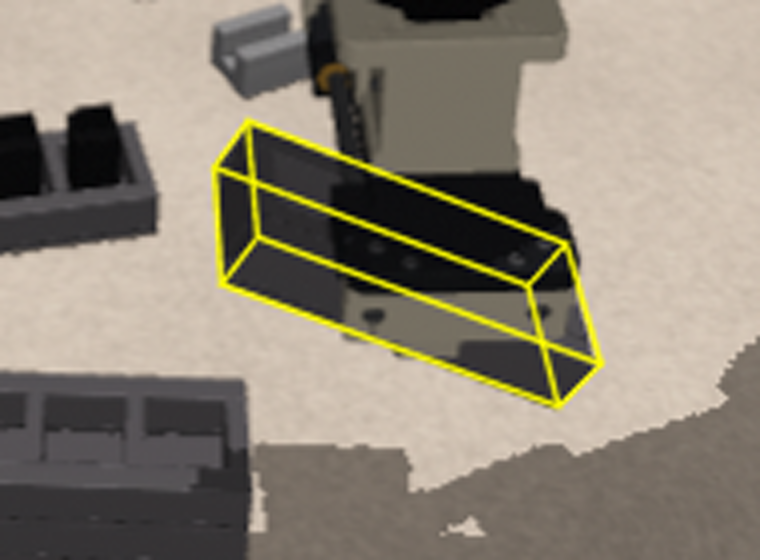

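View pics/wrist21.png

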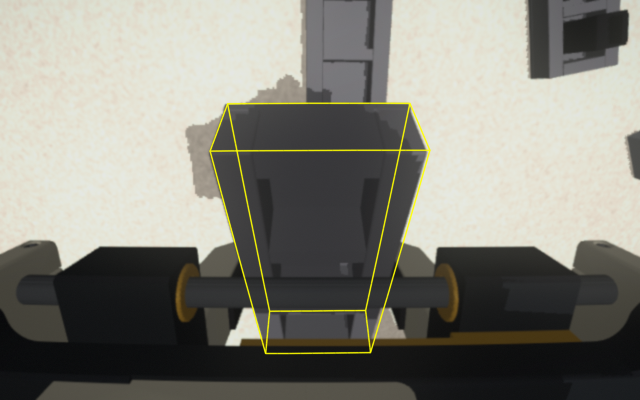

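```bash
python3 -m handwheel '{"translation": [[0.08,-0.01,-0.02],[0.13,-0.017,-0.05],[0.14,-0.018,-0.08],[0.14,-0.018,-0.1],[0.13,-0.018,-0.1],[0.1,-0.015,-0.08],[0.04,-0.005,-0.05],[0,0,0]], "twist": [-0.004,0,0,0,0,0,0,0]}' 100

```

```text
time: 40.0
tool_pos: [519.5, 318.9, 124.7]
tcp_rot: [3.072, -0.011, -1.502]
contact_force: [0.6, -0.0, -1.4]
grip_width: 63.9
```

```bash
python3 -m handwheel '{"translation": [[-0.04,0.02,0],[-0.03,0.016,0],[-0.013,0.008,-0.01],[0,0,-0.02],[0,0,-0.02],[0,0,-0.01],[0,0,0],[0,0,0]], "twist": [0.005,0,0,0,0,0,0,0]}' 100
python3 - <<'E'
from dt import *
o=get_obs(); print(o['tool_pos'],o['tcp_rot'],o['contact_force']);c=capture('side'); held(c,o,25,'side22.png',1); c=capture('scene');held(c,o,25,'scene22.png',1)
E
```

```text
time: 41.0
tool_pos: [505.1, 327.2, 117.2]
tcp_rot: [3.074, -0.009, -1.492]
contact_force: [0.5, -0.8, -1.2]
grip_width: 63.8
[505.09769232 327.1543187  117.160785  ] [ 3.07379995 -0.00946277 -1.49181337] [ 0.45650384 -0.82841909 -1.22507059]
```

View pics/side22.png

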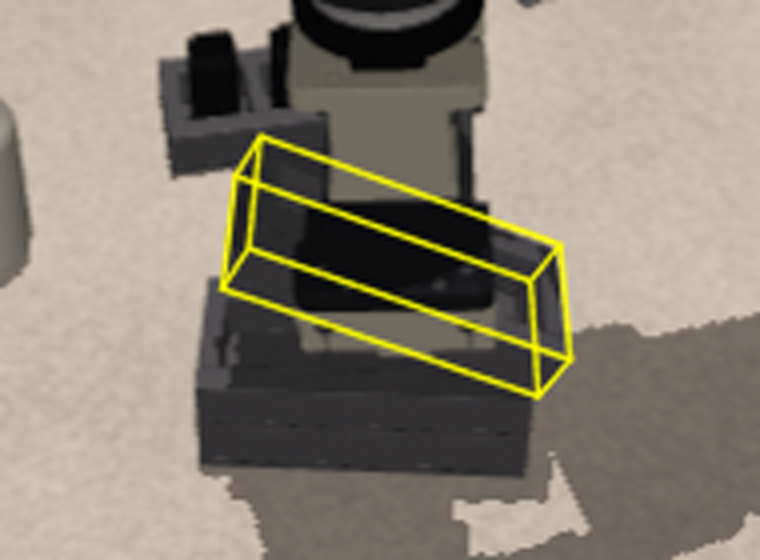

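View pics/scene22.png

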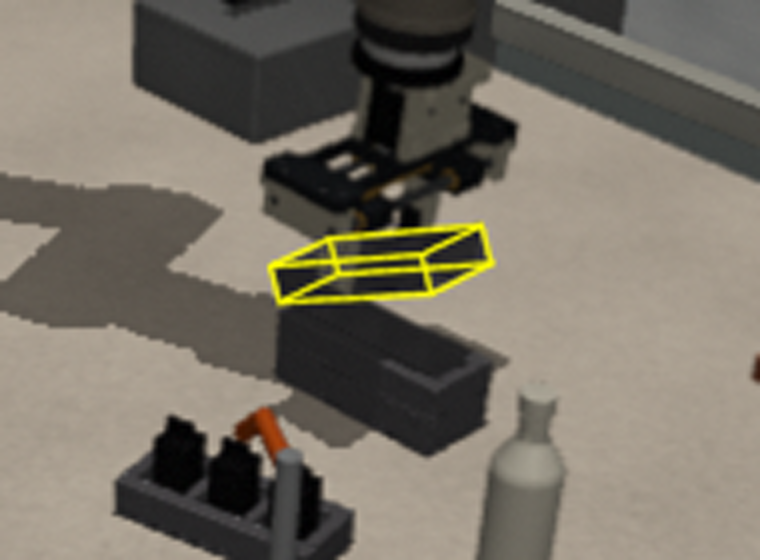

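```bash
python3 -m handwheel '{"translation": [[0.018,-0.008,-0.008],[0.008,-0.003,-0.01],[0,0,-0.01],[0,0,-0.01],[0.005,0,-0.012],[0.007,0.001,-0.014],[0.01,0.001,-0.018],[0.01,0.001,-0.018]], "twist": [0,0,0,0,0,0,0,0]}' 100

```

```text
time: 42.1
tool_pos: [515.7, 326.2, 103.9]
tcp_rot: [3.078, -0.008, -1.492]
contact_force: [-0.1, -0.7, 5.4]
grip_width: 63.7
```

```bash
python3 -m handwheel '{"translation": [[0.006,0.001,-0.022],[0.007,0.001,-0.024],[0.007,0.001,-0.024],[0.007,0.001,-0.024],[0.007,0.001,-0.024],[0.007,0.001,-0.022],[0.005,0,-0.015],[0.003,0,-0.008]], "twist": [0,0,0,0,0,0,0,0]}' 100
python3 - <<'E'
from dt import *
o=get_obs(); print(o['tool_pos'],o['tcp_rot'],o['contact_force']);c=capture('side'); held(c,o,5,'side23.png',1); c=capture('scene');held(c,o,5,'scene23.png',1)
E
```

```text
time: 43.1
tool_pos: [525.1, 327.0, 80.8]
tcp_rot: [3.082, -0.007, -1.492]
contact_force: [-2.6, -3.7, 16.5]
grip_width: 64.1
[525.05936435 327.0210586   80.78978307] [ 3.08152097 -0.00737072 -1.49219177] [-2.63175814 -3.65188135 16.46381158]
```

View pics/side23.png

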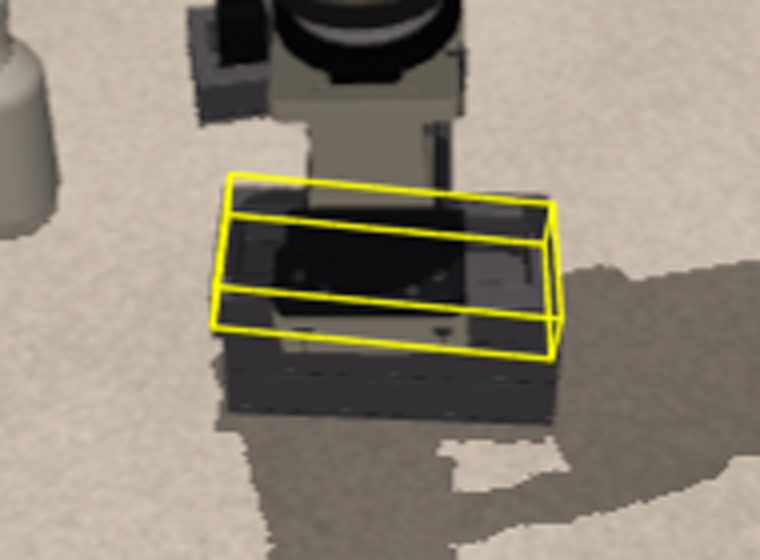

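View pics/scene23.png

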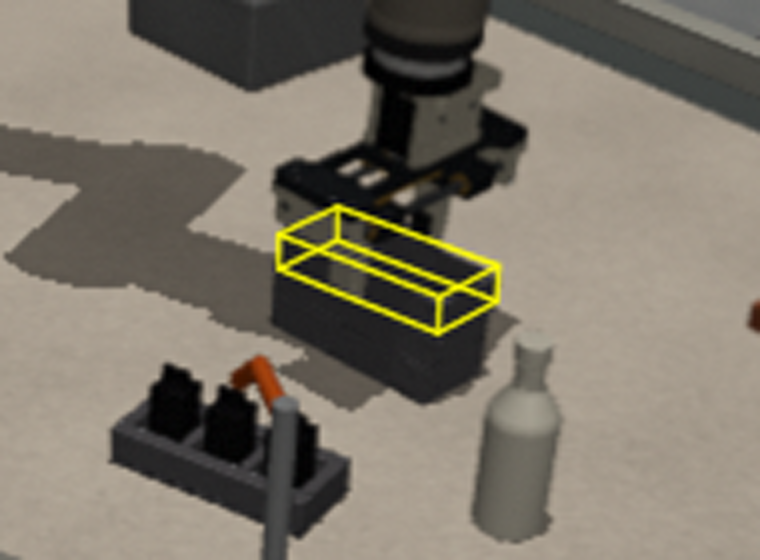

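```bash
python3 - <<'E'
from dt import *
for n,p in(('side',(522,327,70)),('scene',(522,327,70))):
    c=capture(n); u,v=proj(c,p)[0].astype(int); im=cv2.cvtColor(c['img'],cv2.COLOR_RGB2BGR)[v-40:v+45,u-55:u+55]
    cv2.imwrite(f'pics/{n}24.png',cv2.convertScaleAbs(cv2.resize(im,None,fx=7,fy=7,interpolation=cv2.INTER_CUBIC),alpha=1.8))
E
```

```text
(no output)
```

View pics/side24.png

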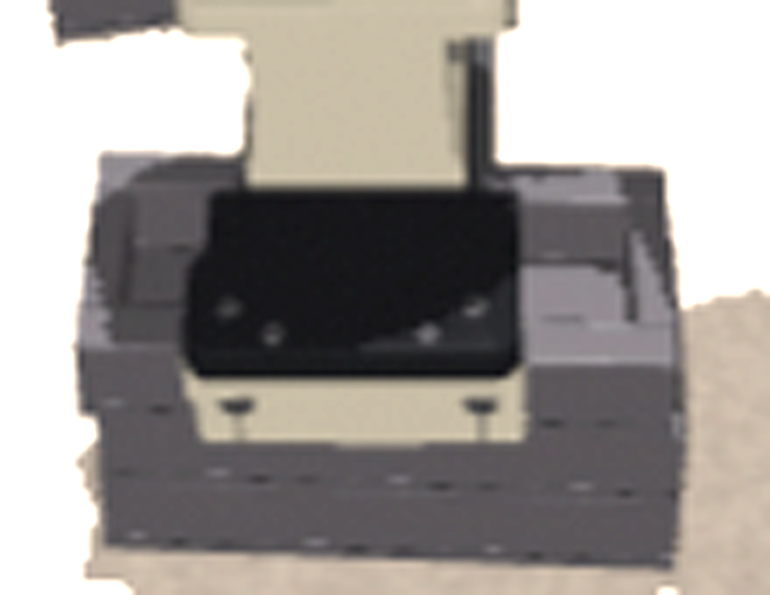

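View pics/scene24.png

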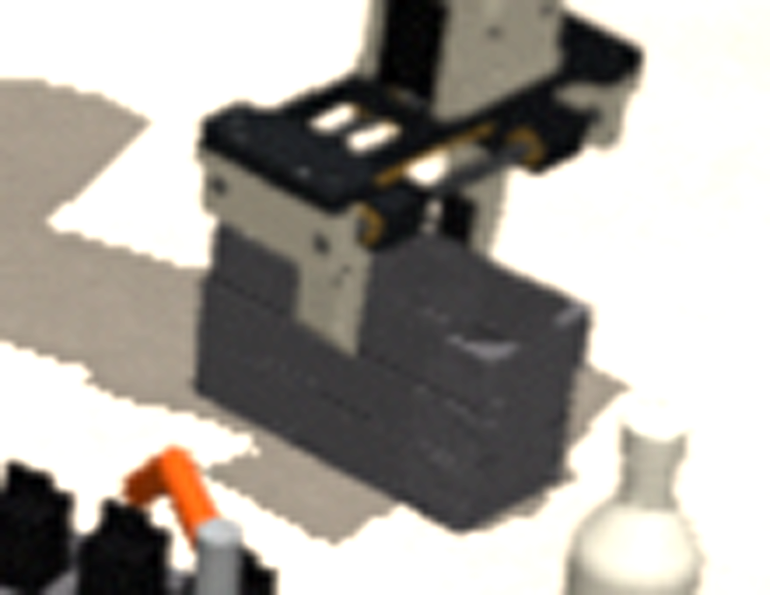

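```bash
python3 -m handwheel '{"translation": [[0,0,0.008],[0,0,0.006],[-0.01,0,0],[-0.007,0,0],[0,0,-0.004],[0,0,-0.006],[0,0,-0.008],[0,0,-0.008]], "twist": [0,0,0,0,0,0,0,0]}' 100
python3 - <<'E'
from dt import *
o=get_obs(); print(o['tool_pos'],o['tcp_rot'],o['contact_force'])
for n,p in(('side',(522,327,70)),('scene',(522,327,70))):
    c=capture(n); u,v=proj(c,p)[0].astype(int); im=cv2.cvtColor(c['img'],cv2.COLOR_RGB2BGR)[v-40:v+45,u-55:u+55]
    cv2.imwrite(f'pics/{n}25.png',cv2.convertScaleAbs(cv2.resize(im,None,fx=7,fy=7,interpolation=cv2.INTER_CUBIC),alpha=1.8))
E
```

```text
time: 44.3
tool_pos: [521.0, 327.2, 80.8]
tcp_rot: [3.08, -0.007, -1.492]
contact_force: [-1.7, -2.7, 9.3]
grip_width: 63.6
[521.00485754 327.18794478  80.78343931] [ 3.07969279 -0.00705866 -1.49223389] [-1.65523357 -2.67038801  9.26173009]
```

View pics/side25.png

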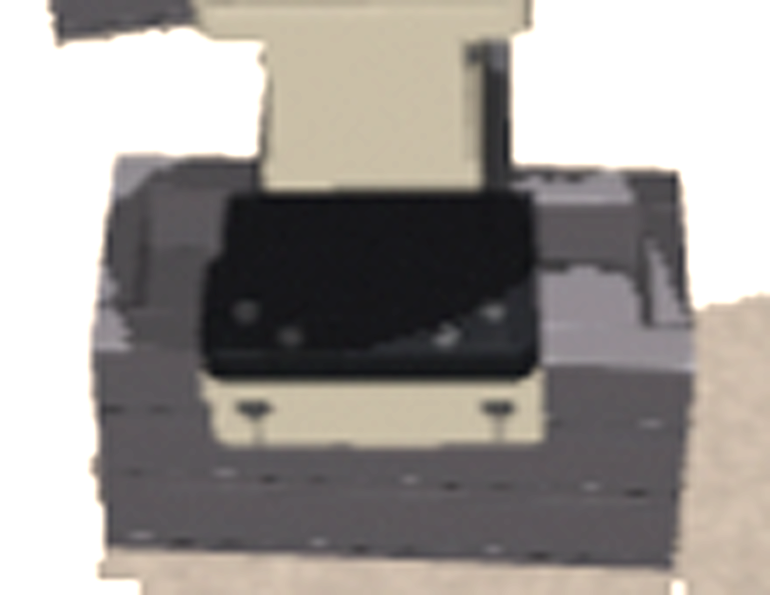

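View pics/scene25.png

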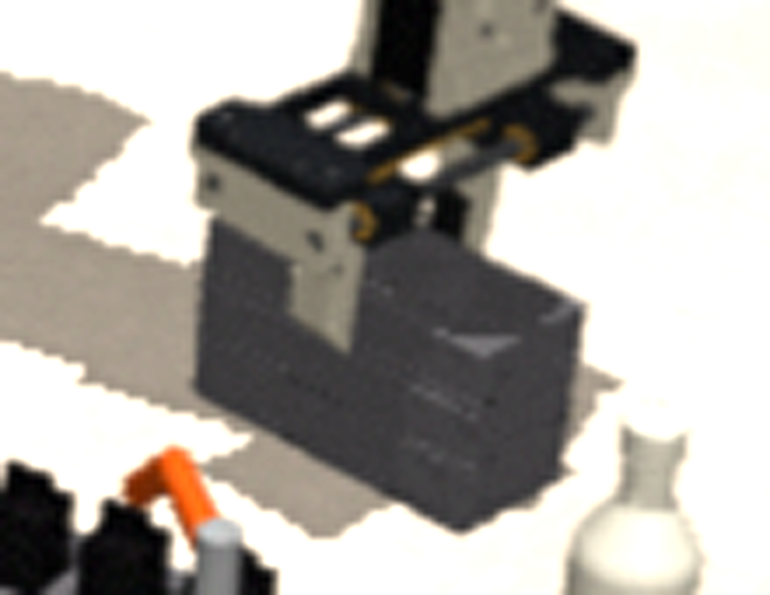

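```bash
python3 -m handwheel '{"translation": [[0,0,0],[0,0,0],[0,0,0],[0,0,0],[0,0,0.02],[0,0,0.08],[0,0,0.15],[0,0,0.2]], "twist": [0,0,0,0,0,0,0,0]}' 30
python3 -m handwheel '{"translation": [[-0.1,-0.1,0.15],[-0.2,-0.2,0.1],[-0.2,-0.2,0],[-0.2,-0.2,0],[-0.1,-0.1,0],[0,0,0],[0,0,0],[0,0,0]], "twist": [0,0,0,0,0,0,0,0]}' 30
python3 - <<'E'
from dt import *
import pickle
o=get_obs(); print(o['tool_pos'],o['tcp_rot'],o['contact_force'])
C=pickle.load(open('c1.pkl','rb'))
D={n:capture(n) for n in('side','scene','wrist')};snap('wrist','wrist26.png');cv2.imwrite('pics/side26.png',cv2.cvtColor(D['side']['img'],cv2.COLOR_RGB2BGR));cv2.imwrite('pics/scene26.png',cv2.cvtColor(D['scene']['img'],cv2.COLOR_RGB2BGR))
a=[D['side'],D['scene']]; b=[C['side'],C['scene']]
print('donor on stack',np.round(fit(a,(522,327,.08),56),3))
BOT=rect(-75,75,-32,32,0)[:1]
print('stack before',np.round(fit(b,(522,327,.08),28),3))
for nm,p in(('A',(580,134,.3)),('B',(499,-322,-.033))): print(nm,np.round(fit(b,p),3),np.round(fit(a,p),3))
for n,p in(('side',(522,327,70)),('scene',(522,327,70))):
    c=D[n]; u,v=proj(c,p)[0].astype(int); im=cv2.cvtColor(c['img'],cv2.COLOR_RGB2BGR)[v-40:v+45,u-55:u+55]
    cv2.imwrite(f'pics/{n}26z.png',cv2.convertScaleAbs(cv2.resize(im,None,fx=7,fy=7,interpolation=cv2.INTER_CUBIC),alpha=1.8))
E
```

```text
time: 45.4
tool_pos: [518.9, 326.6, 148.5]
tcp_rot: [3.073, -0.009, -1.492]
contact_force: [0.7, -0.2, 0.5]
grip_width: 81.1
time: 46.4
tool_pos: [399.4, 205.5, 196.6]
tcp_rot: [3.09, -0.004, -1.492]
contact_force: [-0.3, -0.6, -0.2]
grip_width: 81.0
[399.35869602 205.52491689 196.59295969] [ 3.09033952 -0.00404873 -1.49169914] [-0.26806709 -0.55967504 -0.22973997]
donor on stack [5.21876e+02 3.28730e+02 7.80000e-02 7.35500e+00]
stack before [5.21882e+02 3.27621e+02 8.00000e-02 7.37600e+00]
A [5.79023e+02 1.34729e+02 3.02000e-01 8.29300e+00] [5.79395e+02 1.34408e+02 3.06000e-01 8.32700e+00]
B [ 4.99638e+02 -3.22058e+02 -3.60000e-02  8.51900e+00] [ 4.92333e+02 -3.21587e+02 -4.00000e-02  7.99400e+00]
```

View pics/side26.png

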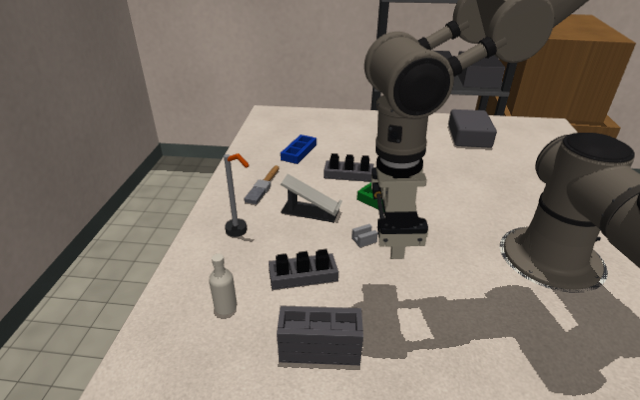

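View pics/side26z.png

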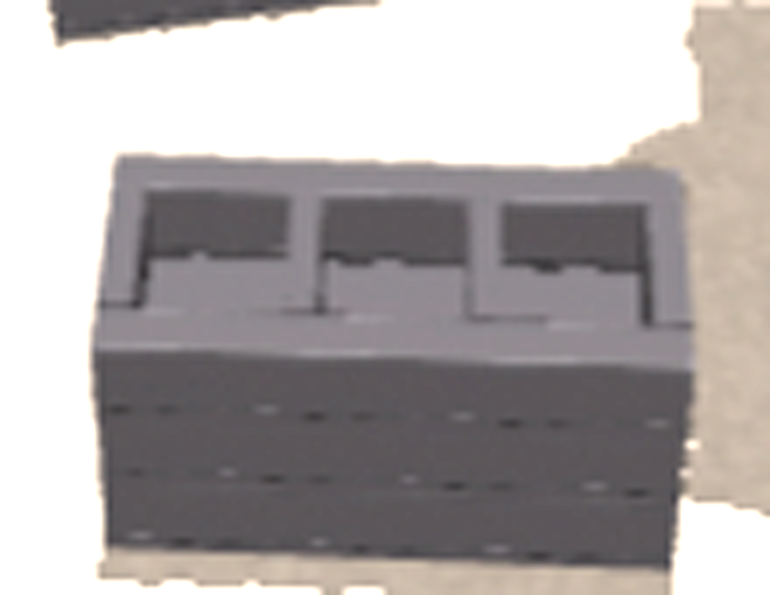

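View pics/scene26.png

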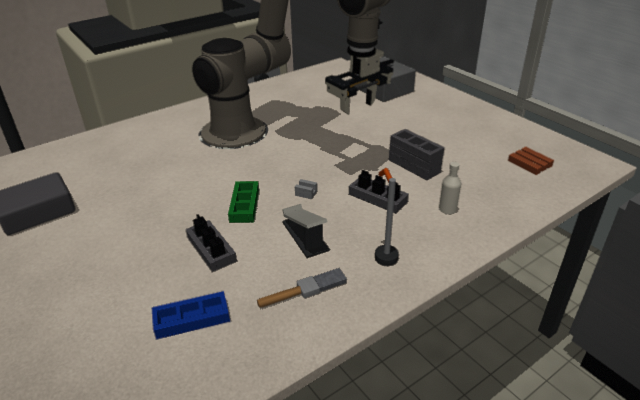

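View pics/scene26z.png

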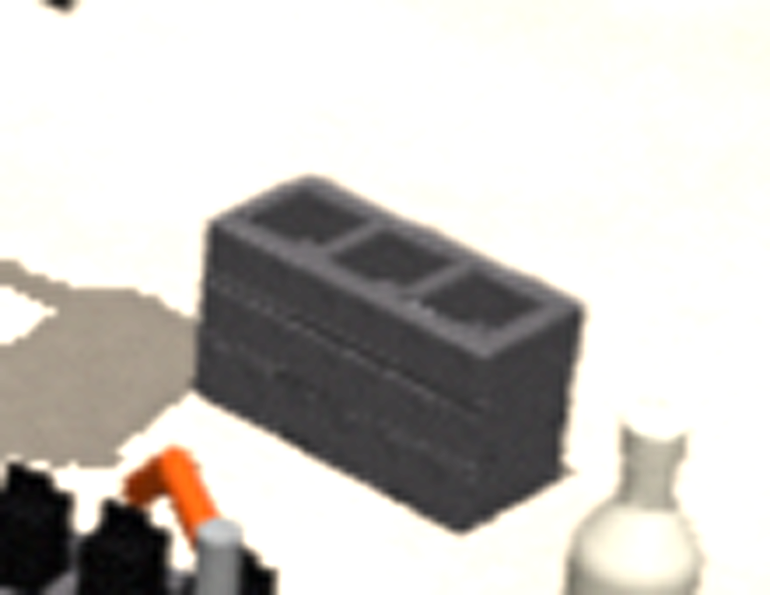

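View pics/wrist26.png

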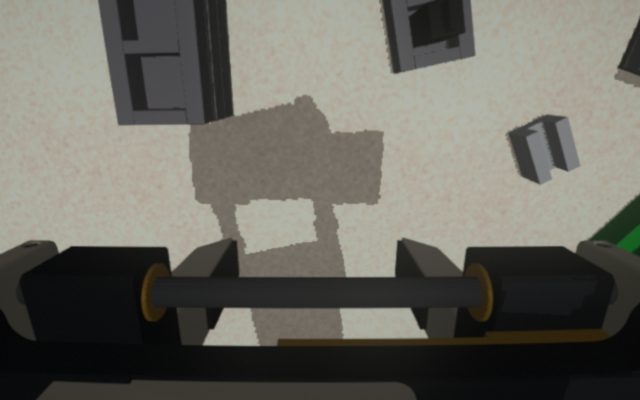

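```bash
python3 - <<'E'
from dt import *
import pickle
C=pickle.load(open('c1.pkl','rb')); D=capture('scene')
print(np.round(fit([C['scene']],(499,-322,-.033)),3),np.round(fit([D],(499,-322,-.033)),3))
ims=[]
for c,p in((C['scene'],(499,-322,30)),(D,(499,-322,30)),(C['scene'],(580,134,30)),(D,(580,134,30))):
    u,v=proj(c,p)[0].astype(int); ims.append(cv2.convertScaleAbs(cv2.resize(cv2.cvtColor(c['img'],cv2.COLOR_RGB2BGR)[v-35:v+35,u-45:u+45],(396,290),interpolation=cv2.INTER_CUBIC),alpha=1.6))
cv2.imwrite('pics/cmp27.png',np.vstack([np.hstack(ims[:2]),np.hstack(ims[2:])]))
E
```

```text
[ 4.99151e+02 -3.22085e+02 -3.40000e-02  8.03000e+00] [ 4.98949e+02 -3.21753e+02 -4.60000e-02  7.66800e+00]
```

View pics/cmp27.png

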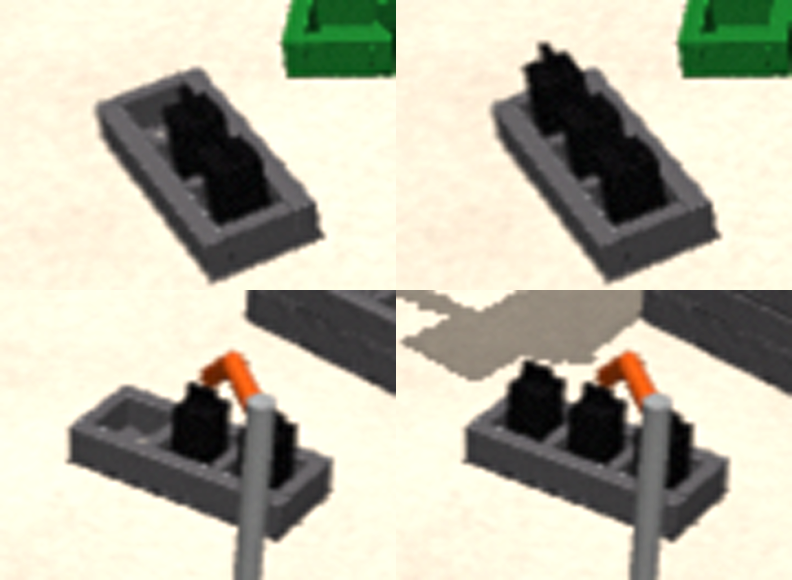

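```bash
python3 - <<'E'
from h import *
print(get_obs()['time'],close_job())
E
```

```text
the job is handed in; nothing more can be done
46.65 None
```

Both electrodes are in the vacant pockets, one per flat tray, and the emptied tray is on top of the stack. I handed the job in at 46.65 s of the 72 s allowed.

**Electrodes:** The tool can only point down, so I gripped each electrode across its side faces. I turned it upright by pressing its low edge gently on bare bench, where the force readings I took peaked near 20 N. I then lowered it into its pocket and pressed it flat, again at about 20 N. The final pictures show all three electrodes in each tray standing upright.

**Emptied tray:** I lowered it low end first so it levelled onto the stack, then nudged it about 4 mm to line it up. The fitted pose matches the stack before placing to about 0 mm lengthwise, 1 mm sideways and 0.1°.

**Flat trays:** Both stayed within about 0.5 mm and 0.7° of where they started. Nothing else looks disturbed in the pictures.

**Checks that disagreed or are unconfirmed:**
- One late fit, using the side and scene cameras together, put the tray near y = -322 mm about 7 mm off. The arm was hiding part of it in the side view. The scene camera alone, and the before-and-after pictures, show it unmoved.
- One fit of the tray on the stand failed in the dark wrist picture, so I used its earlier measured position for the grasp.
- Pressing tilted the tool by up to about 5° around the jaw axis, which caused no visible harm.
- Forces were only read at the end of each move, so a brief higher peak is possible. Finger force was not measured directly; it was fixed at half the maximum, about 30 N.

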